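Uncover the hot wax pot with the lid lifter

ROBOT

A 6-joint arm with a two-finger parallel gripper is mounted at the origin on the work surface. World frame = base frame: x ahead of the robot, y to its left, z up, the work surface at z = 0. Lengths are in m, angles in rad, forces in N, time in s.
With the tool pointing down it reaches from about 0.35 to 0.775 m from the base axis. Payload 7.3 kg.
Tool frame: the origin (TCP) lies at the centre of the arm's flange, where the gripper is bolted on; the fingertips stand 178 mm ahead of it and the grasp point (between the pads) lies 159 mm ahead of it; x points along the fingers, y is the direction in which the jaws open and shut, and the axes are right-handed (so a half turn about x gives the same grasp; the last joint's range is limited). The gripper opens to 92 mm and grips with 3 to 60 N. Pads are 19 mm wide; open, the fingers measure 130 mm over their backs; the gripper's body (75 mm by 190 mm) begins 47 mm behind the grasp point.
Start: joints at [1.092, 0.342, 1.524, -0, 1.275, -0.146], TCP at [0.171, 0.496, 0.405] pointing down, gripper open.
Joint ranges: [-2.53, 2.53], [-0.77, 2.02], [0.04, 2.7], [-1, 4.14], [0.28, 2.66], [-3.11, 3.11]. Speed limits (rad/s): [2.57, 2.57, 3.14, 3.14, 3.14, 3.14].

INTERFACE

Orientations are given as [roll, pitch, yaw] about the fixed x, y, z axes, in that order (R = Rz(yaw) Ry(pitch) Rx(roll)).
In Python, from cell import readout, cams, workorder gives the robot as it stands.
- The arm moves only by the shell command python3 -m inch 'ROWS' [FORCE]. ROWS is text: rows parted by semicolons, each of 5 numbers parted by spaces: the shift along the world's x, y, z in mm, then the turn about the world's z in rad, then the opening, from 0 (shut) to 1 (fully open). A call has 1 to 8 rows; each row shifts and turns the commanded pose from where the row before left it; what a row does not reach is not made up. A row lasts 1/12 s, in which the tool goes at most 41.7 mm and 7.16 degrees, less where a joint would pass 70% of its speed; a pose out of reach is approached as far as the arm can. A call is refused whole if a number of a shift passes 41.7 or a number of a turn 0.125, either way. A call with a gripper value outside its range is refused whole. The fingers move at their own pace and stop on an object; FORCE is the grip in N (left out, the last holds). Time passes only in rows, so rows that do not move let the fingers close. It gives the time, the measured TCP pose, the force and the opening at its end, in the units of the state.
- readout.observe(): the state, without advancing time (a new reading comes with each control period).
- cams.read_camera(name): name is "scene" or "top" or "wrist"; returns a dict with "color" (480x640x3 uint8, red, green, blue), "fx", "fy", "cx", "cy" (pixels), "world_to_cam" (4x4, takes a point from world to camera coordinates); the wrist camera has in their place "T_tool_cam" (4x4, takes a point from camera to tool coordinates, whose origin is the TCP and whose axes are the tool frame's). Camera axes: x right, y down, z forward; pixel columns grow to the right and rows downward; lengths in m; the calibration is good to about 2 mm. A picture is of the moment at which its call begins: read the wrist's pose just before it. There is no depth.
- workorder.hand_in(): hands the job in, once; it reports no verdict.
The state is a dict: "time": time; "qpos": joint angles; "qvel": joint speeds; "joint_efforts": joint torques, N m; "tool_pos": TCP position; "tool_rot": TCP orientation; "contact_force": force on the tool from outside, world axes, zero at the start; "torque": the same for the moment, N m; "opening": finger opening in m.
Only numpy, scipy, OpenCV 4.12 (cv2) and the standard library are available. Lean on these libraries where they do the work, as an engineer would, in place of code of your own. Each camera call takes 0.05 s, during which the arm holds its last target.

TASK

The wax pot is hot: pick the red-handled lid lifter out of its wooden holder, hook it under the loop of the steel lid, lift the lid off, keeping it level, and set it down gently in the round dish of the stand, whose height you must feel for. Then press the lid firmly home with the underside of the lifter's prong inside the loop, with about 15 N (never over 25 N) for a second, slip the lifter out of the loop and put it back upright in its holder. Touch the lid with the lifter only and leave the other things on the bench alone.

Things in the scene. Friction and masses are not known exactly. Their poses are not given: they have to be found in the camera images.
- lifter: Loose steel C-shaped lid lifter, 180 g, 135 mm tall, red handle up, starting upright in the holder. Origin: under the prong, below the handle's axis; z up the handle, x the way the prong points. Handle block 34 (x) by 22 (y), z 70 to 135. Spine at the back x -29 to -23, top arm at z 50 to 56 reaching to x = 12: the C is open towards +x. A load hung at x = 0 hangs straight below the handle.
- grip (a point): middle of the lifter's red handle, 105 mm above the prong's underside, on the handle's axis; pinch it from above across its 22 mm width (along the lifter's y)
- prong (a point): point on top of the lifter's prong below the handle, where the loop's bar should hang (lifter x = y = 0, z = 5 mm). The prong is a flat bar 16 wide (y), 5 thick (z 0 to 5), x -29 to +14, with a lip at its end (x 10 to 14) up to z = 10 mm. Its flat underside also serves to press on the lid's top, inside the loop.
- lid: Loose hot steel lid on the pot, not fastened, 0.27 to 0.53 kg. Origin: centre of its underside; z up. A plug 88 mm in diameter, z 0 to 8 (lower edge bevelled 3 mm), below a flange 108 mm in diameter, z 8 to 14. On top stands a loop: two posts at y = +-28 mm carry a level bar along y. It swings freely about the bar; along the bar it stays level only if the prong is within 5 mm of the bar's middle.
- loop (a point): middle of the loop's round bar (8 mm thick, along the lid's y), on its centre line, 36 mm above the lid's underside; below the bar there are 18 mm free down to the lid's top, between the posts 48 mm free
- pot: Fixed round white electric wax pot with a black dial; 116 mm in diameter, rim 80 mm above the bench, mouth 100 mm; small black lugs reach 68 mm from the axis. The lid's flange rests on the rim, its plug loosely inside. Origin: centre of its underside, z up.
- stand: Fixed lid stand: dark foot 110 mm across, tube with brass screw, and centred on it a clamped aluminium dish, 104 mm outside, 14 tall, mouth 92 mm, 10 deep. A seated lid has its flange on the dish's rim and its underside 8 mm below the rim. Origin: under the foot's centre, z up. The dish's height is NOT in this reading: its rim is 54 to 112 mm above the bench, new each run.
- holder: Fixed wooden holder of the lifter, pocket open at the top. Origin: centre of its underside, z up, x along the pocket. Pocket 52 (x) by 24 mm (y), centred, floor z = 6, walls 6 thick up to z = 48; base plate 92 by 74. The lifter starts in it on the floor, prong along +x, its origin 7.5 mm ahead (+x) of the pocket's centre.
- rosette_a: bystander: small red wax rosette, 28 mm in diameter, 17 tall; origin under its centre
- rosette_b: bystander: red wax rosette, as rosette_a
- rosette_c: bystander: red wax rosette, as rosette_a
- mould: bystander: pink mould block 90 by 110 by 30 mm; origin under its centre
- tape: bystander: roll of tape, 80 mm in diameter, 25 tall; origin under its centre
- mug: bystander: white mug, 80 mm in diameter, 85 tall; origin under its centre
- spatula: bystander: spatula lying flat, 200 mm long; origin under it
- pinblock: bystander: wooden block 70 by 40 by 30 mm holding modelling pins; origin under its centre
Mind the look-alikes: they are no part of the job. Leave any yellow look-alike of the lid alone.

How it is judged:
On the way, in this order (a step that is already met when the one before it is completed fails the run):
1. the lid hangs level from the lifter, clear of the pot (z of lid in the frame of pot above 0.087 m and contact force between lid and lifter above 1 N and contact force between lid and pot below 0.1 N and angle between lid's own z axis and vertical below 0.2 rad), for 0.2 s.
2. the lid, flat in the dish, is pressed home with the lifter (over 8 N on the lid) (horizontal distance between lid and stand below 0.004 m and angle between lid's own z axis and vertical below 0.04 rad and contact force between lid and stand above 1 N and contact force between lid and lifter above 8 N and contact force between lid and stand above 10 N), for 0.5 s.
3. the lid rests flat and fully home in the dish, the lifter slipped out and clear of it (horizontal distance between lid and stand below 0.004 m and angle between lid's own z axis and vertical below 0.04 rad and contact force between lid and stand above 1 N and contact force between lid and lifter below 0.05 N and distance between prong and loop above 0.045 m), for 0.2 s.
At the end, for the whole second after the job is handed in: The lid rests at ease in the dish, plug inside it (within 4 mm of the stand's axis, flat within 0.04 rad), and the lifter stands released in the holder's pocket, on its floor and upright within 0.15 rad (horizontal distance between lid and stand below 0.004 m and angle between lid's own z axis and vertical below 0.04 rad and contact force between lid and stand above 1 N and horizontal distance between grip and holder below 0.02 m and angle between lifter's own z axis and vertical below 0.15 rad and z of lifter in the frame of holder below 0.012 m and contact force between lifter and holder above 0.5 N and linear speed of each of lid, lifter below 0.02 m/s); the robot touches nothing.
It fails at once if the hot lid is touched by the gripper or arm (contact force between any of the fingers, the arm and lid above 0.3 N).
It fails at once if the lid loses its balance (tilts more than 0.25 rad) (angle between lid's own z axis and vertical above 0.25 rad).
It fails at once if the lid is dropped or pressed onto the stand (more than 25 N) (contact force between lid and stand above 25 N).
It fails at once if the lifter jerks, rams or presses the lid (more than 25 N) (contact force between lid and lifter above 25 N).
It fails at once if a bystander is pushed more than 30 mm (distance of any of rosette_a, rosette_b, rosette_c, mould, tape, mug, spatula, pinblock from where it was at the start of the episode above 0.03 m).
It also fails if it takes over 72 s, if anything falls off the work surface, if the arm or the gripper's body presses on something with over 40 N, if the wrist force passes 120 N, or if a joint passes its speed limit or range.

## Working session

There is one attempt and no reset: what is moved stays moved. The work goes in short steps, Python scripts to look and compute and a shell command to move; the robot and the scene stay as the last step left them, time stands still between calls to the robot, and variables do not carry over. Pictures are saved under pics/ and viewed, and the job is handed in when it is done.

```bash
ls; mkdir -p pics; cat > h.py <<'E'
import numpy as np, cv2
from cell import readout, cams, workorder
from scipy.spatial.transform import Rotation as R
def snap(name,fn):
    s=readout.observe(); c=cams.read_camera(name)
    cv2.imwrite('pics/'+fn,c['color'][:,:,::-1])
    K=np.array([[c['fx'],0,c['cx']],[0,c['fy'],c['cy']],[0,0,1]])
    if 'world_to_cam' in c: W=np.array(c['world_to_cam'])
    else:
        T=np.eye(4);T[:3,:3]=R.from_euler('xyz',s['tool_rot']).as_matrix();T[:3,3]=s['tool_pos']
        W=np.linalg.inv(T@np.array(c['T_tool_cam']))
    np.savez('pics/'+fn[:-4]+'.npz',K=K,W=W,img=c['color']); return c['color'],K,W
def load(fn):
    d=np.load('pics/'+fn+'.npz'); return d['img'],d['K'],d['W']
def ray(K,W,u,v):
    C=np.linalg.inv(W); d=C[:3,:3]@np.linalg.inv(K)@[u,v,1]; return C[:3,3],d
def plane(K,W,u,v,z):
    o,d=ray(K,W,u,v); return o+d*(z-o[2])/d[2]
def proj(K,W,p):
    q=K@(W@np.append(p,1))[:3]; return q[:2]/q[2]
E
python3 - <<'E'
from h import *
for n in ['scene','top','wrist']: 
    i,K,W=snap(n,n+'0.png'); print(n,K.round(1).tolist(),np.linalg.inv(W).round(3).tolist())
print(readout.observe())
E
```

```text
pics
scene [[477.8, 0.0, 315.4], [0.0, 477.8, 236.8], [0.0, 0.0, 1.0]] [[0.293, 0.624, -0.724, 1.202], [0.956, -0.206, 0.21, -0.098], [-0.018, -0.754, -0.657, 0.713], [0.0, 0.0, 0.0, 1.0]]
top [[514.0, 0.0, 323.4], [0.0, 514.0, 235.0], [0.0, 0.0, 1.0]] [[0.007, -0.98, 0.198, 0.307], [-1.0, -0.005, 0.007, 0.1], [-0.006, -0.198, -0.98, 1.325], [0.0, 0.0, 0.0, 1.0]]
wrist [[403.4, 0.0, 317.4], [0.0, 403.4, 235.0], [0.0, 0.0, 1.0]] [[0.326, 0.911, 0.254, 0.102], [0.946, -0.313, -0.089, 0.52], [-0.001, 0.269, -0.963, 0.384], [0.0, 0.0, 0.0, 1.0]]
{'time': 0.15, 'qpos': array([ 1.09198468e+00,  3.42562055e-01,  1.52473537e+00, -2.94385003e-05,
        1.27539572e+00, -1.46032097e-01]), 'qvel': array([ 0.00079345, -0.00345016, -0.0034262 ,  0.00059373, -0.00115456,
        0.00168312]), 'joint_efforts': array([ 1.29334643e-03, -4.31473875e+01, -2.44353193e+01,  7.18934555e-02,
        5.37194847e-02, -5.51617359e-05]), 'tool_pos': array([0.17146294, 0.49612437, 0.40422655]), 'tool_rot': array([-1.69125106,  1.56969547, -2.02402202]), 'contact_force': array([-0.63489809,  0.45213215, -0.22407049]), 'torque': array([ 0.05579749,  0.0227097 , -0.0205275 ]), 'opening': 0.0916785267674576}
```

View pics/scene0.png

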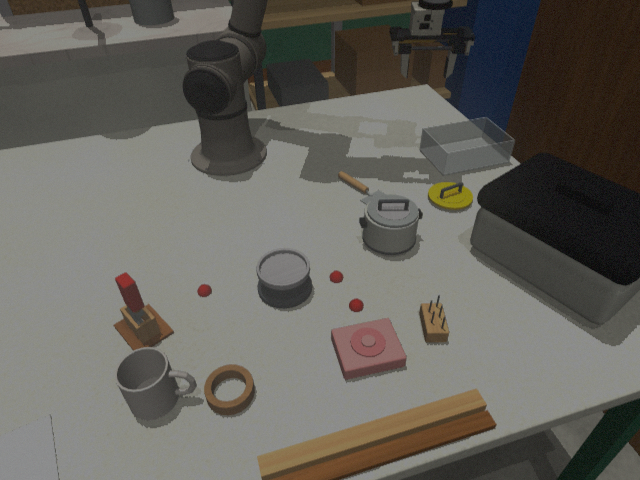

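View pics/top0.png

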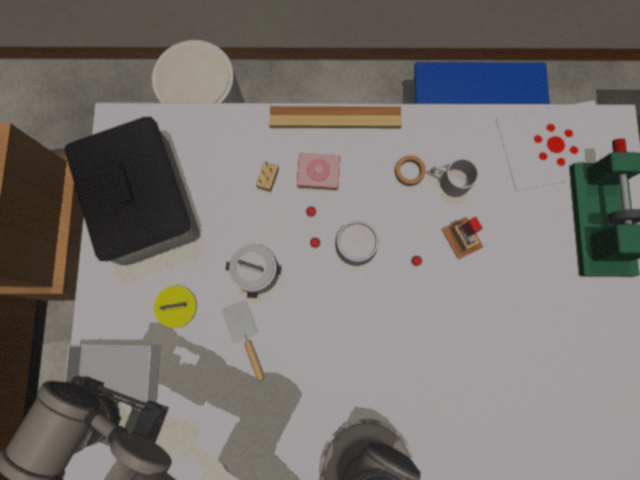

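View pics/wrist0.png

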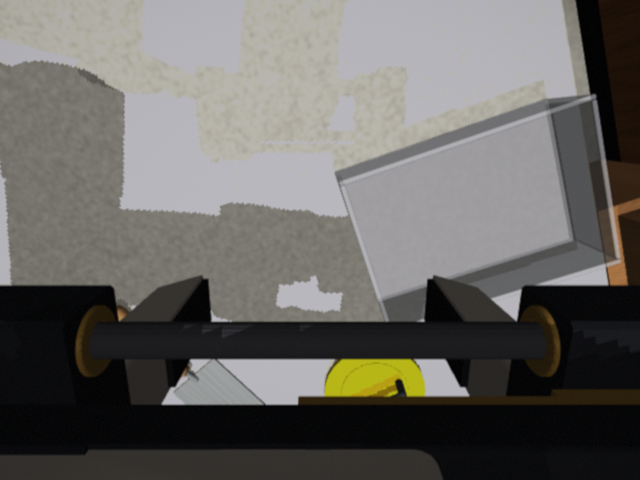

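The top view shows the pot with the steel lid at (253,267), the stand dish at (357,243), and the lifter in its holder at (470,232). The yellow look-alike lid at (175,306) isn't the one meant. Next I'll enlarge crops to measure.

```bash
python3 - <<'E'
from h import *
t=load('top0');s=load('scene0')
a=cv2.resize(t[0][190:310,210:390],None,fx=4,fy=4,interpolation=cv2.INTER_CUBIC)
b=cv2.resize(t[0][200:270,430:500],None,fx=6,fy=6,interpolation=cv2.INTER_CUBIC)
cv2.imwrite('pics/c1.png',a[:,:,::-1]);
c=cv2.resize(s[0][265:355,105:185],None,fx=6,fy=6,interpolation=cv2.INTER_CUBIC)[:420]
d=np.hstack([b[:420],c[:420,:370]]);cv2.imwrite('pics/c2.png',d[:,:,::-1])
e=cv2.resize(s[0][185:310,250:430],None,fx=4,fy=4,interpolation=cv2.INTER_CUBIC)
cv2.imwrite('pics/c3.png',e[:,:,::-1])
E
```

```text
(no output)
```

View pics/c1.png

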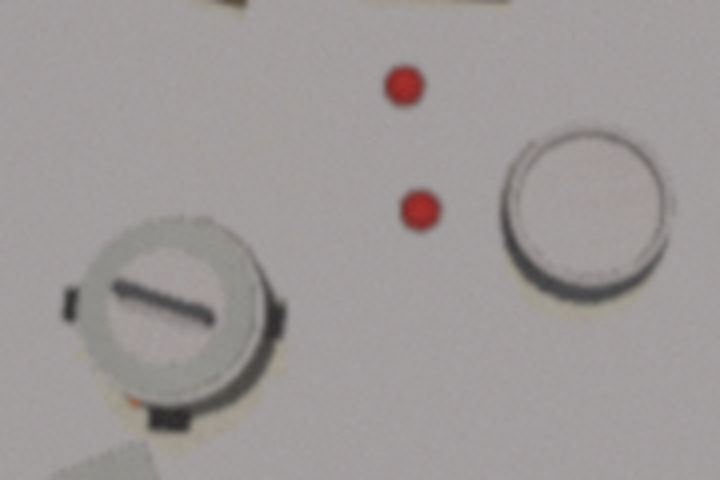

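View pics/c2.png

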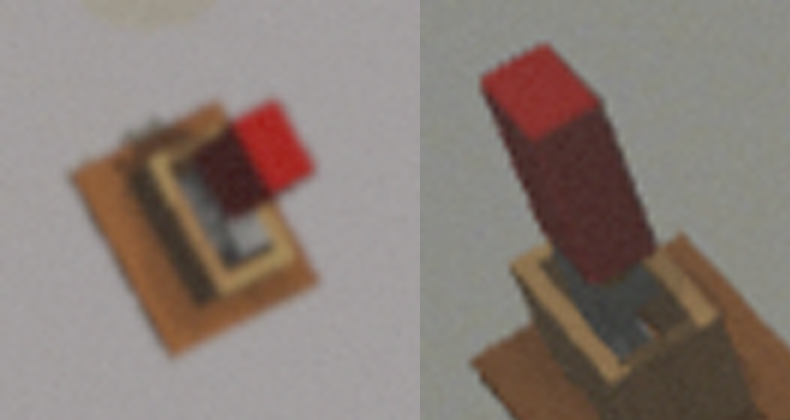

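View pics/c3.png

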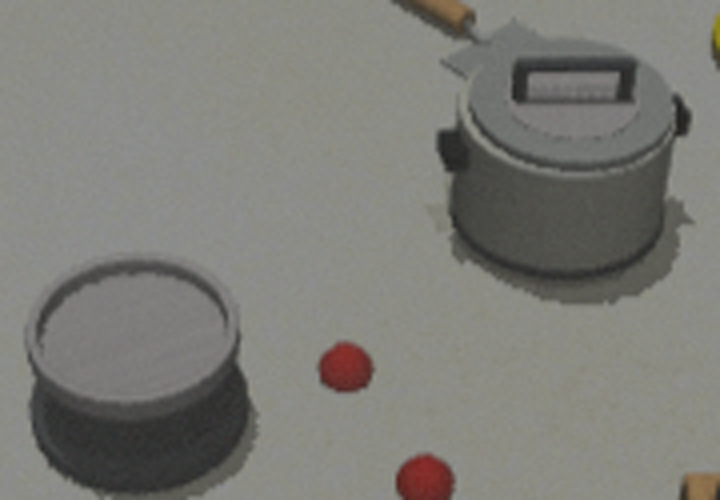

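```bash
cat > m.py <<'E'
from h import *
def tri(vs,uvs):
    A=[];b=[]
    for (K,W),(u,v) in zip(vs,uvs):
        o,d=ray(K,W,u,v); d/=np.linalg.norm(d); P=np.eye(3)-np.outer(d,d); A.append(P); b.append(P@o)
    return np.linalg.lstsq(np.vstack(A),np.hstack(b),rcond=None)[0]
E
python3 - <<'E'
from m import *
_,K,W=load('top0');_,K2,W2=load('scene0')
vs=[(K,W),(K2,W2)]
T=lambda x,y:(210+x/4-.375,190+y/4-.375); S=lambda x,y:(250+x/4-.375,185+y/4-.375)
B=lambda x,y:(430+x/6-.4,200+y/6-.4); C=lambda x,y:(105+(x-420)/6-.4,265+y/6-.4)
p=lambda n,x:print(n,np.round(x,4))
p('loop tri',tri(vs,[T(164,301),S(574,65)]))
for e in [(120,287),(209,319)]: p('loop end',plane(K,W,*T(*e),.112))
for e in [(516,66),(632,67)]: p('loop end s',plane(K2,W2,*S(*e),.114))
p('lid c', plane(K,W,*T(170,309),.086))
p('dish tri',tri(vs,[T(588,208),S(133,334)]))
for z in (.06,.08,.1): p('dish',plane(K,W,*T(588,208),z))
p('handle tri',tri(vs,[B(274,146),C(543,92)]))
for e in [(235,120),(278,98),(317,172),(270,198)]: p('handle top',plane(K,W,*B(*e),.141))
for e in [(481,80),(546,42),(603,99),(537,141)]: p('handle top s',plane(K2,W2,*C(*e),.141))
for e in [(150,155),(215,125),(295,250),(215,295)]: p('pocket',plane(K,W,*B(*e),.048))
for e in [(70,175),(220,103),(322,280),(172,355)]: p('base',plane(K,W,*B(*e),.006))
E
```

```text
loop tri [0.4785 0.2823 0.1102]
loop end [0.4862 0.3077 0.112 ]
loop end [0.4673 0.254  0.112 ]
loop end s [0.4744 0.252  0.114 ]
loop end s [0.4942 0.3085 0.114 ]
lid c [0.4767 0.2812 0.086 ]
dish tri [0.5463 0.0249 0.0559]
dish [0.5456 0.0253 0.06  ]
dish [0.5418 0.0265 0.08  ]
dish [0.538  0.0276 0.1   ]
handle tri [ 0.5746 -0.2496  0.1396]
handle top [ 0.5847 -0.2349  0.141 ]
handle top [ 0.5937 -0.2523  0.141 ]
handle top [ 0.5639 -0.266   0.141 ]
handle top [ 0.5534 -0.2471  0.141 ]
handle top s [ 0.5659 -0.2654  0.141 ]
handle top s [ 0.556  -0.2479  0.141 ]
handle top s [ 0.5843 -0.2328  0.141 ]
handle top s [ 0.5951 -0.2505  0.141 ]
pocket [ 0.5911 -0.2245  0.048 ]
pocket [ 0.6043 -0.2526  0.048 ]
pocket [ 0.5505 -0.2836  0.048 ]
pocket [ 0.5311 -0.2491  0.048 ]
base [ 0.5913 -0.1999  0.006 ]
base [ 0.624  -0.2669  0.006 ]
base [ 0.5453 -0.3072  0.006 ]
base [ 0.5121 -0.2408  0.006 ]
```

```bash
cat >> m.py <<'E'
def st():
    s=readout.observe(); M=R.from_euler('xyz',s['tool_rot']).as_matrix(); y=M[:,1]
    print('t',round(s['time'],2),'pos',(np.array(s['tool_pos'])*1000).round(1),'yhead',round(np.arctan2(y[1],y[0]),4),'ax',M[:,0].round(4),'F',np.round(s['contact_force'],2),'T',np.round(s['torque'],2),'open',round(s['opening'],4),'q6',round(s['qpos'][5],3))
    return s,M
E
python3 -c "
from m import *
s,M=st();print(M.round(3));print(np.array(cams.read_camera('wrist')['T_tool_cam']).round(3))"
```

```text
t 0.15 pos [171.5 496.1 404.2] yhead 1.238 ax [-5.e-04 -1.e-03 -1.e+00] F [-0.63  0.45 -0.22] T [ 0.06  0.02 -0.02] open 0.0917 q6 -0.146
[[-0.     0.327  0.945]
 [-0.001  0.945 -0.327]
 [-1.    -0.001 -0.   ]]
[[ 0.    -0.27   0.963  0.02 ]
 [ 1.     0.001  0.     0.   ]
 [-0.001  0.963  0.27  -0.074]
 [ 0.     0.     0.     1.   ]]
```

```bash

python3 -m inch '22 -34 0 0.038 1;22 -34 0 0.038 1;22 -34 0 0.038 1;22 -34 0 0.038 1;22 -34 0 0.038 1;22 -34 0 0.038 1;22 -34 0 0.038 1;22 -34 0 0.038 1' 40
python3 -m inch '22 -34 0 0.038 1;22 -34 0 0.038 1;22 -34 0 0.038 1;22 -34 0 0.038 1;22 -34 0 0.038 1;22 -34 0 0.038 1;22 -34 0 0.038 1;22 -34 0 0.038 1'
python3 -m inch '22 -34 0 0.038 1;22 -34 0 0.038 1;22 -34 0 0.038 1;22 -34 0 0.038 1;22 -34 0 0.038 1;0 0 0 0 1;0 0 0 0 1'
python3 - <<'E'
from m import *
st(); snap('wrist','w1.png')
E
```

```text
time: 0.87
tool_pos: [0.348, 0.2224, 0.4048]
tool_rot: [0.731, 1.57, 0.705]
contact_force: [0.7, -0.2, 0.3]
opening: 0.0916
time: 1.53
tool_pos: [0.5241, -0.0498, 0.4046]
tool_rot: [1.721, 1.571, 1.998]
contact_force: [0.6, 0.8, 0.2]
opening: 0.092
time: 2.12
tool_pos: [0.634, -0.22, 0.4025]
tool_rot: [2.223, 1.568, 2.685]
contact_force: [0.3, 1.3, 0.6]
opening: 0.0916
t 2.12 pos [ 634.  -220.   402.5] yhead 2.0332 ax [-0.0024  0.0012 -1.    ] F [0.29 1.3  0.59] T [0.06 0.05 0.  ] open 0.0916 q6 -2.481
```

View pics/w1.png

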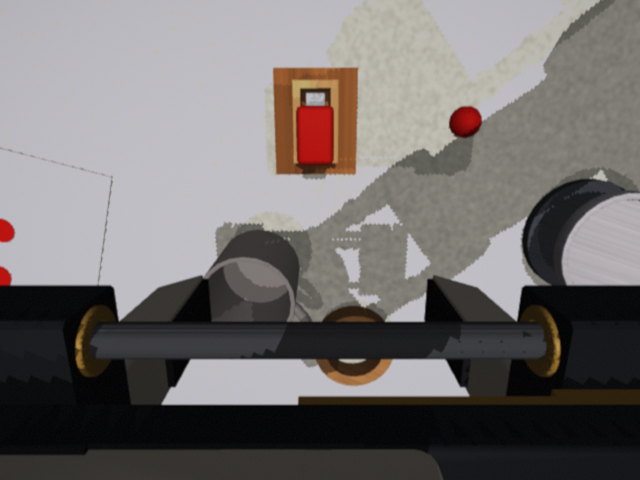

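The wrist view shows the red handle at (315,135), square with the image. The steel arm and spine show behind it at (315,97), so the prong points along heading +27° as expected. Now I'll measure the handle precisely.

```bash
python3 - <<'E'
from m import *
i,K,W=load('w1')
h=cv2.cvtColor(i,cv2.COLOR_RGB2HSV)
m=((h[...,0]<8)|(h[...,0]>172))&(h[...,1]>180)&(h[...,2]>110)
m=m.astype(np.uint8); m[:,:270]=0;m[:,360:]=0;m[250:]=0
c=max(cv2.findContours(m,0,2)[0],key=cv2.contourArea)
r=cv2.minAreaRect(c);print(r); 
b=cv2.boxPoints(r); P=np.array([plane(K,W,*q,.141) for q in b]);print(P.round(4),P.mean(0).round(4))
for k in range(4):
    d=P[(k+1)%4]-P[k]; print(np.linalg.norm(d).round(4),np.degrees(np.arctan2(d[1],d[0])).round(1))
# base plate
m=((h[...,0]>5)&(h[...,0]<16)&(h[...,1]>120)).astype(np.uint8); m[:,:260]=0;m[:,370:]=0;m[200:]=0
c=max(cv2.findContours(m,0,2)[0],key=cv2.contourArea); r=cv2.minAreaRect(c); b=cv2.boxPoints(r);print(r)
P=np.array([plane(K,W,*q,.006) for q in b]);print(P.round(4),P.mean(0).round(4))
for k in range(4):
    d=P[(k+1)%4]-P[k]; print(np.linalg.norm(d).round(4),np.degrees(np.arctan2(d[1],d[0])).round(1))
E
```

```text
((314.5, 134.5), (57.0, 35.0), 90.0)
[[ 0.5646 -0.2658  0.141 ]
 [ 0.5556 -0.2479  0.141 ]
 [ 0.5843 -0.2333  0.141 ]
 [ 0.5935 -0.2518  0.141 ]] [ 0.5745 -0.2497  0.141 ]
0.02 116.6
0.0322 27.1
0.0207 -63.5
0.0322 -154.2
((315.5, 120.5), (105.0, 83.0), 90.0)
[[ 0.5433 -0.3052  0.006 ]
 [ 0.5111 -0.2407  0.006 ]
 [ 0.5912 -0.1979  0.006 ]
 [ 0.6257 -0.2669  0.006 ]] [ 0.5678 -0.2527  0.006 ]
0.0721 116.6
0.0908 28.1
0.0771 -63.5
0.0908 -155.1
```

```bash

python3 -m inch '-30 -15 0 0.003 1;-29 -15 0 0 1;0 0 -25 0 1;0 0 -25 0 1;0 0 0 0 1;0 0 0 0 1'
python3 -c "from m import *;st()"
```

```text
time: 2.67
tool_pos: [0.5741, -0.2465, 0.3547]
tool_rot: [2.028, 1.568, 2.497]
contact_force: [0.0, 0.1, 0.8]
opening: 0.0916
t 2.67 pos [ 574.1 -246.5  354.7] yhead 2.04 ax [-0.0019  0.0014 -1.    ] F [0.03 0.09 0.81] T [ 0.08  0.04 -0.02] open 0.0916 q6 -2.568
```

```bash

python3 -m inch '0 -2 -30 0 1;0 -1 -30 0 1;0 0 -20 0 1;0 0 -4 0 1;0 0 0 0 1;0 0 0 0 1'
python3 -c "from m import *;st()"
```

```text
time: 3.17
tool_pos: [0.5753, -0.2507, 0.273]
tool_rot: [-0.972, 1.568, -0.503]
contact_force: [-0.4, 0.2, -0.7]
opening: 0.0921
t 3.17 pos [ 575.3 -250.7  273. ] yhead 2.0397 ax [ 0.0027 -0.0015 -1.    ] F [-0.43  0.16 -0.65] T [ 0.03  0.01 -0.03] open 0.0921 q6 -2.573
```

```bash

python3 -m inch '-1 1 -2 0 1;0 0 0 0 1;0 0 0 0 0.1;0 0 0 0 0;0 0 0 0 0;0 0 0 0 0;0 0 0 0 0;0 0 0 0 0' 50
python3 -c "from m import *;st()"
```

```text
time: 3.83
tool_pos: [0.5735, -0.2498, 0.2687]
tool_rot: [1.721, 1.571, 2.189]
contact_force: [-0.2, 0.3, -0.1]
opening: 0.0564
t 3.83 pos [ 573.5 -249.8  268.7] yhead 2.0389 ax [-1.e-04  1.e-04 -1.e+00] F [-0.16  0.26 -0.12] T [ 0.03  0.01 -0.04] open 0.0564 q6 -2.572
```

```bash

python3 -m inch '0 0 0 0 0;0 0 0 0 0;0 0 0 0 0;0 0 0 0 0;0 0 0 0 0;0 0 0 0 0;0 0 0 0 0;0 0 0 0 0'
python3 -c "from m import *;st()"
```

```text
time: 4.5
tool_pos: [0.5735, -0.2498, 0.2687]
tool_rot: [1.699, 1.571, 2.168]
contact_force: [-0.0, -0.3, -1.1]
opening: 0.0218
t 4.5 pos [ 573.5 -249.8  268.7] yhead 2.039 ax [-1.e-04  1.e-04 -1.e+00] F [-0.03 -0.28 -1.13] T [ 0.09 -0.07 -0.03] open 0.0218 q6 -2.572
```

```bash

python3 -m inch '0 0 15 0 0;0 0 30 0 0;0 0 38 0 0;0 0 38 0 0;0 0 29 0 0;0 0 0 0 0;0 0 0 0 0'
python3 -c "from m import *;st()"
python3 -m inch '5 20 0 0 0;5 40 0 0 0;5 40 0 0 0;5 40 0 0 0;5 40 0 0 0;5 40 0 0 0;5 40 0 0 0;5 40 0 0 0'
python3 -m inch '1 12 0 0 0;0 0 0 0 0;0 0 0 0 0;0 0 0 0 0'
python3 -c "
from m import *;st();snap('wrist','w2.png')"
```

```text
time: 5.08
tool_pos: [0.5735, -0.2497, 0.4204]
tool_rot: [-0.983, 1.567, -0.515]
contact_force: [-0.2, 0.3, -2.8]
opening: 0.0219
t 5.08 pos [ 573.5 -249.7  420.4] yhead 2.0391 ax [ 0.003  -0.0017 -1.    ] F [-0.18  0.3  -2.81] T [ 0.12 -0.01  0.  ] open 0.0219 q6 -2.572
time: 5.75
tool_pos: [0.6131, 0.0522, 0.4162]
tool_rot: [2.617, 1.566, 3.085]
contact_force: [1.2, -1.3, -1.9]
opening: 0.0217
time: 6.08
tool_pos: [0.6144, 0.0612, 0.4173]
tool_rot: [2.857, 1.568, -2.959]
contact_force: [-0.8, 0.2, -2.5]
opening: 0.0217
t 6.08 pos [614.4  61.2 417.3] yhead 2.0383 ax [-2.6e-03 -5.0e-04 -1.0e+00] F [-0.81  0.16 -2.5 ] T [ 0.08  0.07 -0.01] open 0.0217 q6 -2.063
```

View pics/w2.png

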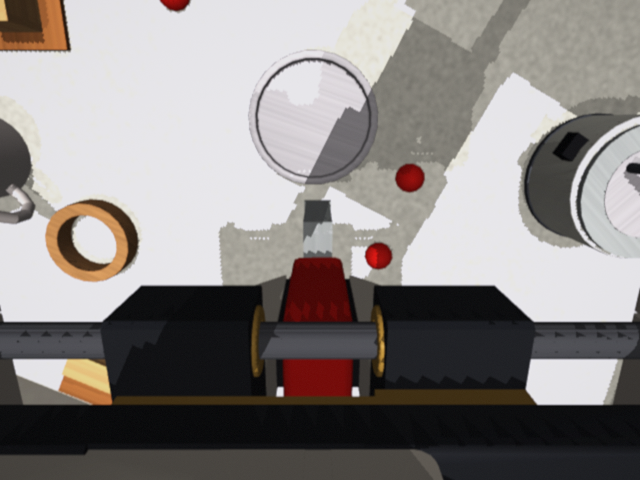

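```bash

python3 -m inch '-9 28 0 -0.115 0;-9 28 0 -0.115 0;-9 28 0 -0.115 0;-9 28 0 -0.115 0;-9 28 0 -0.115 0;-10 28 0 -0.115 0;-10 27 0 -0.116 0;0 0 0 0 0'
python3 -m inch '0 0 0 0 0;0 0 0 0 0'
python3 -c "
from m import *;st();snap('wrist','w3.png');snap('scene','s3.png')"
```

```text
time: 6.8
tool_pos: [0.548, 0.2599, 0.4186]
tool_rot: [2.439, 1.568, 2.097]
contact_force: [0.1, -0.2, -2.1]
opening: 0.0218
time: 6.97
tool_pos: [0.55, 0.2559, 0.4186]
tool_rot: [-1.312, 1.57, -1.65]
contact_force: [1.6, -0.9, -1.0]
opening: 0.0222
t 6.97 pos [550.  255.9 418.6] yhead 1.2332 ax [-1.e-04 -7.e-04 -1.e+00] F [ 1.62 -0.85 -0.99] T [ 0.02 -0.03 -0.01] open 0.0222 q6 -0.924
```

View pics/w3.png

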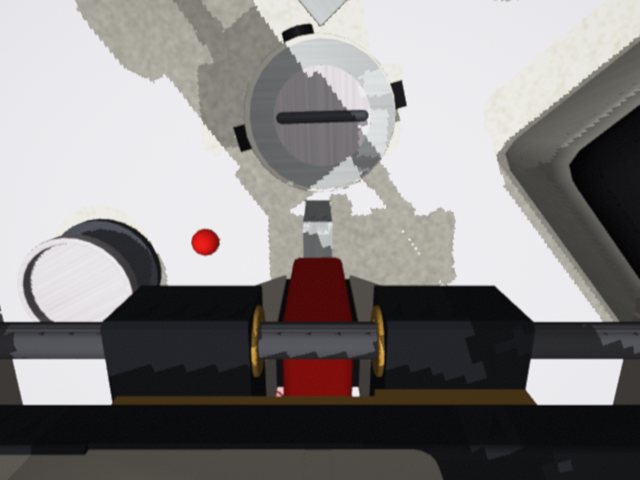

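The wrist view shows the steel lid on the pot with its loop bar running from (277,118) to (368,115). The grey steel lid on the white pot is the one meant, and the yellow one is out of view. Next I'll compute the bar and dish positions.

```bash
python3 - <<'E'
from m import *
i,K,W=load('w3')
g=cv2.cvtColor(i,cv2.COLOR_RGB2GRAY)
m=(g<70).astype(np.uint8); m[:100]=0;m[135:]=0;m[:,:262]=0;m[:,380:]=0
c=max(cv2.findContours(m,0,2)[0],key=cv2.contourArea); r=cv2.minAreaRect(c); print(r)
b=cv2.boxPoints(r); b=b[np.argsort(b[:,0])]; e1=b[:2].mean(0); e2=b[2:].mean(0)
P1=plane(K,W,*e1,.109);P2=plane(K,W,*e2,.109); d=P2-P1
print(P1.round(4),P2.round(4),((P1+P2)/2).round(4),'len',np.linalg.norm(d).round(4),'ang',np.arctan2(-d[1],-d[0]).round(4))
uvw3=(e1+e2)/2
_,K0,W0=load('top0'); print('tri',tri([(K,W),(K0,W0)],[uvw3,(210+164/4-.375,190+301/4-.375)]).round(4))
i,K,W=load('w2')
a=cv2.resize(i[40:195,235:395],None,fx=4,fy=4,interpolation=cv2.INTER_CUBIC); cv2.imwrite('pics/c4.png',a[:,:,::-1])
E
```

```text
((321.0321960449219, 116.46559143066406), (11.526931762695312, 90.11662292480469), 88.09085083007812)
[0.4684 0.2543 0.109 ] [0.4869 0.3135 0.109 ] [0.4777 0.2839 0.109 ] len 0.062 ang -1.8753
tri [0.4784 0.2832 0.1037]
```

View pics/c4.png

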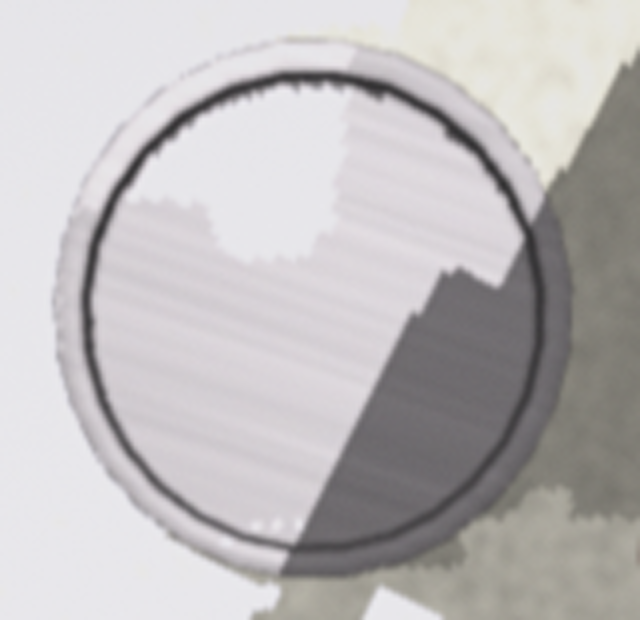

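```bash
python3 - <<'E'
from m import *
i,K,W=load('w2')
F=lambda x,y:(235+x/4-.4,40+y/4-.4)
for c,dep in [(F(312.5,307),.104*403.4/128.75),(F(314,312),.092*403.4/113)]:
    o,d=ray(K,W,*c); p=o+d*dep; print('size',p.round(4))
_,K0,W0=load('top0');_,K2,W2=load('scene0')
T=(210+588/4-.4,190+208/4-.4); S=(250+133/4-.4,185+334/4-.4)
print('tri w,s',tri([(K,W),(K2,W2)],[F(313,309),S]).round(4),'w,t',tri([(K,W),(K0,W0)],[F(313,309),T]).round(4),'all',tri([(K,W),(K2,W2),(K0,W0)],[F(313,309),S,T]).round(4))
for z in (.06,.07,.08): print(plane(K,W,*F(313,309),z).round(4),plane(K0,W0,*T,z).round(4),plane(K2,W2,*S,z).round(4))
E
```

```text
size [0.5453 0.0236 0.0578]
size [0.546  0.0243 0.0554]
tri w,s [0.5457 0.0243 0.0555] w,t [0.5458 0.0246 0.0586] all [0.546  0.0246 0.0559]
[0.5456 0.0239 0.06  ] [0.5456 0.0254 0.06  ] [0.5503 0.024  0.06  ]
[0.5457 0.0241 0.07  ] [0.5437 0.026  0.07  ] [0.5602 0.0221 0.07  ]
[0.5458 0.0242 0.08  ] [0.5419 0.0265 0.08  ] [0.5702 0.0202 0.08  ]
```

```bash

python3 -m inch '-30 11 0 0.007 0;-30 11 0 0.007 0;-30 11 0 0.007 0;-30 10 0 0.006 0;0 0 -20 0 0;0 0 -25 0 0;0 0 0 0 0;0 0 0 0 0'
python3 -m inch '0 0 0 0 0;0 0 0 0 0'
python3 -c "from m import *;st()"
```

```text
time: 7.73
tool_pos: [0.4299, 0.2993, 0.3733]
tool_rot: [-2.324, 1.568, -2.636]
contact_force: [0.5, 0.3, -1.7]
opening: 0.0216
time: 7.9
tool_pos: [0.4304, 0.2999, 0.3751]
tool_rot: [0.795, 1.568, 0.484]
contact_force: [-0.2, -0.2, -2.0]
opening: 0.022
t 7.9 pos [430.4 299.9 375.1] yhead 1.259 ax [ 0.0021  0.0011 -1.    ] F [-0.21 -0.19 -2.03] T [ 0.   -0.   -0.04] open 0.022 q6 -0.797
```

```bash

python3 -m inch '0 -1 -14 0 0;0 0 -8 0 0;0 0 0 0 0;0 0 0 0 0;0 0 0 0 0'
python3 -c "
from m import *;st();i,K,W=snap('scene','s4.png')
a=cv2.resize(i[120:260,320:480],None,fx=4.5,fy=4.2,interpolation=cv2.INTER_CUBIC);cv2.imwrite('pics/c5.png',a[:,:,::-1])"
```

```text
time: 8.32
tool_pos: [0.4298, 0.2993, 0.3524]
tool_rot: [0.875, 1.57, 0.564]
contact_force: [-0.3, 0.5, -1.9]
opening: 0.0215
t 8.32 pos [429.8 299.3 352.4] yhead 1.2599 ax [ 9.e-04  5.e-04 -1.e+00] F [-0.26  0.54 -1.86] T [-0.06 -0.03 -0.02] open 0.0215 q6 -0.798
```

View pics/c5.png

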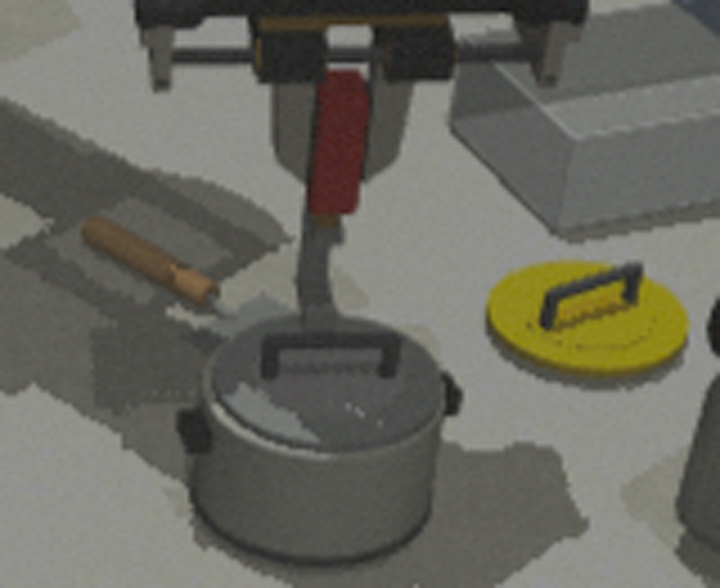

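```bash
python3 - <<'E'
from m import *
i,K,W=load('s4'); f=lambda p:((proj(K,W,np.array(p))-[320,120])*[4.5,4.2]).round(0)
o=np.array([.4298,.2993,.0897]); d=np.array([.952,-.306,0]);l=np.array([.306,.952,0]);z=np.array([0,0,1])
for n,p in dict(tip=o+.014*d+.01*z,tipL=o+.014*d+.008*l+.01*z,tipR=o+.014*d-.008*l+.01*z,spinetop=o-.023*d+.05*z,armtip=o+.012*d+.05*z,handlebot=o+.017*d+.07*z,htop=o+.017*d+.135*z,loop=np.array([.478,.2835,.108]),la=np.array([.478,.2835,.108])+.028*l,lb=np.array([.478,.2835,.108])-.028*l).items(): print(n,f(p))
i,K,W=snap('top','t4.png'); a=cv2.resize(i[200:320,190:340],None,fx=5,fy=5,interpolation=cv2.INTER_CUBIC);cv2.imwrite('pics/c6.png',a[:,:,::-1])
E
```

```text
tip [319. 313.]
tipL [336. 312.]
tipR [303. 313.]
spinetop [318. 207.]
armtip [326. 246.]
handlebot [331. 218.]
htop [344. 102.]
loop [329. 342.]
la [389. 342.]
lb [268. 343.]
```

View pics/c6.png

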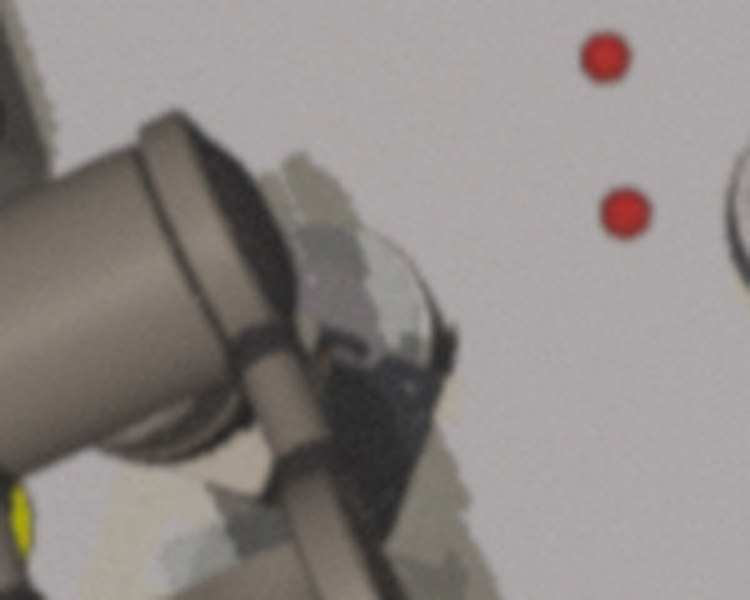

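The projected lifter tip and loop match the scene crop, with the tip at (319,313) and the bar's middle at (331,342). I'll advance in two halves and watch the force.

```bash

python3 -m inch '8 -2.6 0 0 0;8 -2.6 0 0 0;8 -2.6 0 0 0;0 0 0 0 0;0 0 0 0 0'
python3 -c "from m import *;st()"
```

```text
time: 8.83
tool_pos: [0.4542, 0.291, 0.3515]
tool_rot: [-2.854, 1.571, 3.117]
contact_force: [-1.0, 0.3, -2.0]
opening: 0.0217
t 8.83 pos [454.2 291.  351.5] yhead 1.2588 ax [-2.e-04  0.e+00 -1.e+00] F [-1.    0.35 -2.02] T [-0.04 -0.03  0.03] open 0.0217 q6 -0.831
```

```bash

python3 -m inch '8 -2.5 0.5 0 0;8 -2.5 0 0 0;7.5 -2.5 0 0 0;0 0 0 0 0;0 0 0 0 0'
python3 -c "
from m import *;st();i,K,W=snap('scene','s5.png')
a=cv2.resize(i[120:260,320:480],None,fx=4.5,fy=4.2,interpolation=cv2.INTER_CUBIC);cv2.imwrite('pics/c7.png',a[:,:,::-1])"
```

```text
time: 9.25
tool_pos: [0.4775, 0.2836, 0.352]
tool_rot: [-2.85, 1.571, 3.121]
contact_force: [-0.1, 0.1, -1.4]
opening: 0.022
t 9.25 pos [477.5 283.6 352. ] yhead 1.2591 ax [-3.e-04  0.e+00 -1.e+00] F [-0.08  0.07 -1.37] T [0.02 0.01 0.03] open 0.022 q6 -0.861
```

View pics/c7.png

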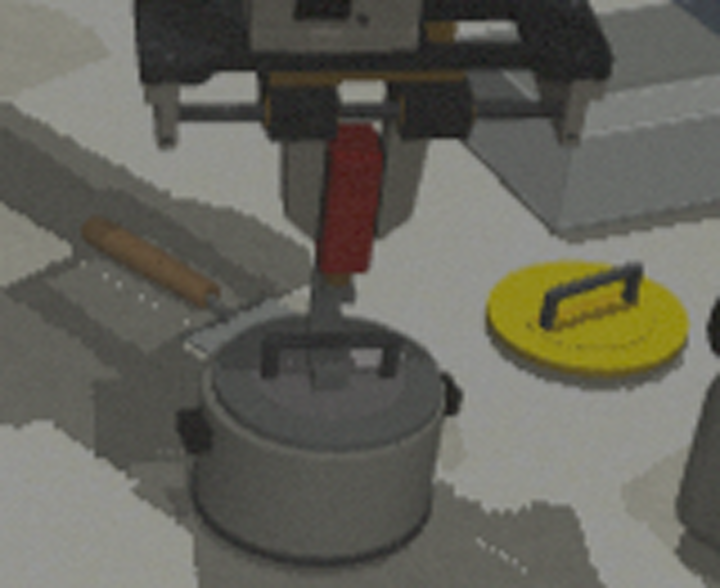

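```bash

python3 -m inch '0 0 4 0 0;0 0 2 0 0;0 0 1 0 0;0 0 1 0 0;0 0 1 0 0;0 0 1 0 0;0 0 1 0 0;0 0 1 0 0'
python3 -c "from m import *;st()"
```

```text
time: 9.97
tool_pos: [0.4768, 0.2838, 0.3636]
tool_rot: [-2.47, 1.569, -2.781]
contact_force: [0.2, -0.1, -7.1]
opening: 0.0218
t 9.97 pos [476.8 283.8 363.6] yhead 1.2601 ax [-1.6e-03 -6.0e-04 -1.0e+00] F [ 0.17 -0.13 -7.09] T [ 0.02  0.03 -0.01] open 0.0218 q6 -0.861
```

```bash

python3 -m inch '0 0 2 0 0;0 0 3 0 0;0 0 5 0 0;0 0 5 0 0;0 0 5 0 0;0 0 3 0 0;0 0 1 0 0;0 0 0 0 0'
python3 -m inch '0 0 0 0 0;0 0 0 0 0;0 0 0 0 0'
python3 -c "
from m import *;st();i,K,W=snap('scene','s6.png')
a=cv2.resize(i[100:260,320:480],None,fx=4.5,fy=3.7,interpolation=cv2.INTER_CUBIC);cv2.imwrite('pics/c8.png',a[:,:,::-1])"
```

```text
time: 10.63
tool_pos: [0.477, 0.2839, 0.3887]
tool_rot: [0.778, 1.57, 0.467]
contact_force: [0.1, 0.4, -6.6]
opening: 0.0217
time: 10.88
tool_pos: [0.477, 0.2839, 0.3879]
tool_rot: [-2.528, 1.57, -2.838]
contact_force: [-0.4, 0.3, -6.9]
opening: 0.022
t 10.88 pos [477.  283.9 387.9] yhead 1.26 ax [-5.e-04 -2.e-04 -1.e+00] F [-0.41  0.3  -6.93] T [-0.02 -0.03  0.  ] open 0.022 q6 -0.861
```

View pics/c8.png

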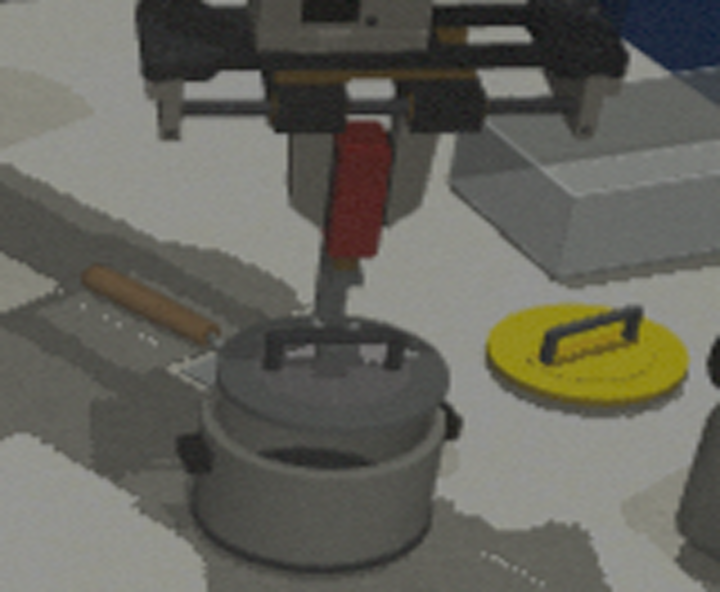

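```bash

python3 -m inch '0 0 3 0 0;0 0 6 0 0;0.5 -2 7 0 0;1 -4 6 0 0;1.5 -6 3 0 0;2 -8 0 0 0;2.5 -10 0 0 0;3 -12 0 0 0'
python3 -m inch '3.5 -14 0 0 0;4 -15 0 0 0;4.5 -17 0 0 0;4.5 -17 0 0 0;4.5 -17 0 0 0;4.5 -17 0 0 0;4.5 -17 0 0 0;4.5 -17 0 0 0'
python3 -m inch '4.5 -17 0 0 0;4 -15 0 0 0;3.5 -14 0 0 0;3 -12 0 0 0;2.5 -10 0 0 0;2 -8 0 0 0;1.5 -6 0 0 0;1 -4 0 0 0'
python3 -m inch '0.5 -2 0 0 0;0 0 0 0 0;0 0 0 0 0;0 0 0 0 0;0 0 0 0 0;0 0 0 0 0'
python3 -c "
from m import *;st();snap('scene','s7.png');snap('wrist','w7.png');snap('top','t7.png')"
```

```text
time: 11.6
tool_pos: [0.4876, 0.2409, 0.413]
tool_rot: [-2.581, 1.57, -2.891]
contact_force: [-0.3, 0.2, -6.5]
opening: 0.0222
time: 12.27
tool_pos: [0.5221, 0.1088, 0.4129]
tool_rot: [-2.444, 1.57, -2.756]
contact_force: [0.1, -0.2, -6.4]
opening: 0.0218
time: 12.93
tool_pos: [0.5441, 0.0242, 0.4132]
tool_rot: [2.655, 1.571, 2.344]
contact_force: [-1.9, 0.0, -6.1]
opening: 0.022
time: 13.43
tool_pos: [0.5444, 0.0233, 0.4133]
tool_rot: [1.55, 1.571, 1.24]
contact_force: [0.4, 0.3, -6.3]
opening: 0.022
t 13.43 pos [544.4  23.3 413.3] yhead 1.2606 ax [ 0.e+00  1.e-04 -1.e+00] F [ 0.45  0.35 -6.26] T [ 0.01  0.01 -0.03] open 0.022 q6 -1.359
```

View pics/s7.png

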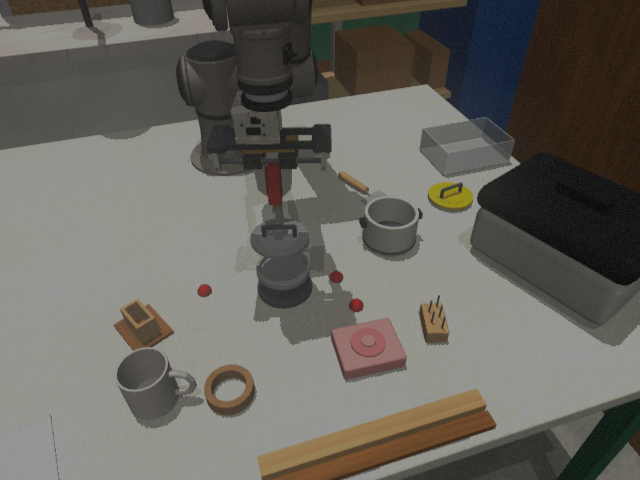

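View pics/w7.png

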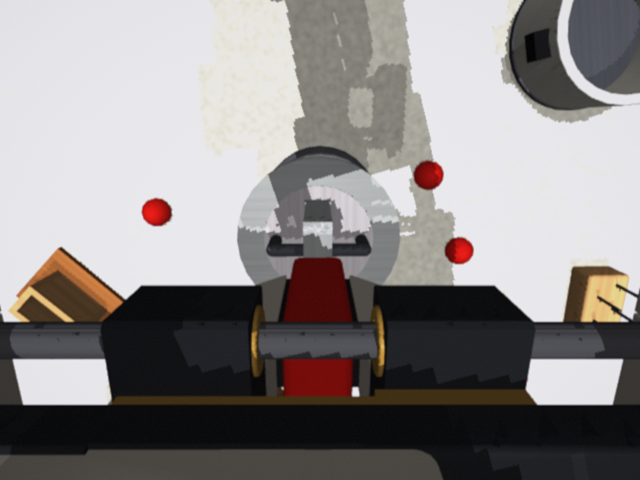

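```bash
python3 - <<'E'
from m import *
i,K,W=load('w7')
a=cv2.resize(i[140:290,225:415],None,fx=4,fy=4,interpolation=cv2.INTER_CUBIC); cv2.imwrite('pics/c9.png',a[:,:,::-1])
i,K,W=load('s7')
a=cv2.resize(i[190:310,235:335],None,fx=5,fy=5,interpolation=cv2.INTER_CUBIC); cv2.imwrite('pics/c10.png',a[:,:,::-1])
E
```

```text
(no output)
```

View pics/c9.png

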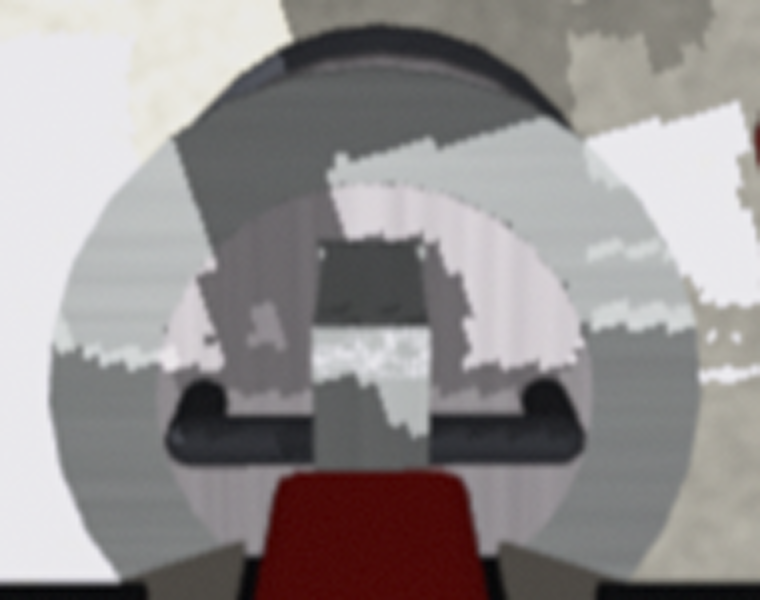

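View pics/c10.png

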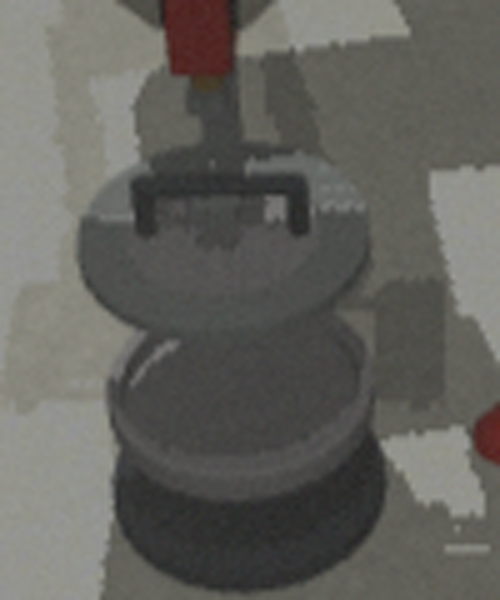

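```bash
python3 - <<'E'
from m import *
from scipy.optimize import least_squares
i,K,W=load('w7')
pts=[(50,390),(700,390),(375,66),(180,135),(588,140),(122,578),(634,575),(58,320),(95,230),(668,250),(290,78),(470,82)]
for z in (.134,.1376,.141):
    P=np.array([plane(K,W,225+x/4-.4,140+y/4-.4,z)[:2] for x,y in pts])
    f=least_squares(lambda q:np.hypot(*(P-q[:2]).T)-q[2],[.545,.024,.054]); print('z',z,f.x.round(4),(f.fun*1e3).round(1))
# bar middle
for z in (.159,.1625): print('bar',[plane(K,W,225+x/4-.4,140+440/4-.4,z).round(4).tolist() for x in (172,376,580)], 'prong c',plane(K,W,225+371.5/4-.4,140+340/4-.4,.206).round(4))
i,K,W=load('s7')
g=lambda x,y,z:plane(K,W,235+x/5-.4,190+y/5-.4,z).round(4)
print('scene lid', g(225,241,.131), 'bar',g(221,187,.1596))
print(tri([(K,W),load('w7')[1:]],[(235+221/5-.4,190+187/5-.4),(225+376/4-.4,140+440/4-.4)]))
E
```

```text
z 0.134 [0.5464 0.0239 0.0544] [ 0.2 -0.3  0.4 -0.3  0.4  0.1  0.3 -0.1 -0.4 -0.5  0.3 -0. ]
z 0.1376 [0.5454 0.0242 0.0536] [ 0.2 -0.3  0.4 -0.3  0.4  0.1  0.3 -0.1 -0.4 -0.5  0.3 -0. ]
z 0.141 [0.5444 0.0245 0.0529] [ 0.2 -0.3  0.4 -0.3  0.4  0.1  0.3 -0.1 -0.4 -0.5  0.3 -0. ]
bar [[0.5362, -0.0056, 0.159], [0.5456, 0.024, 0.159], [0.5551, 0.0536, 0.159]] prong c [0.5192 0.0317 0.206 ]
bar [[0.5353, -0.0048, 0.1625], [0.5446, 0.0243, 0.1625], [0.5539, 0.0535, 0.1625]] prong c [0.5192 0.0317 0.206 ]
scene lid [0.5419 0.0245 0.131 ] bar [0.5449 0.0242 0.1596]
[0.54536029 0.02410479 0.15996763]
```

```bash

python3 -m inch '0 0 -3 0 0;0.5 0 -6 0 0;0 0 -9 0 0;0 0 -9 0 0;0 0 -9 0 0;0 0 -8 0 0;0 0 -6 0 0;0 0 -4 0 0'
python3 -m inch '0 0 -2 0 0;0 0 0 0 0;0 0 0 0 0'
python3 -c "
from m import *;st();i,K,W=snap('scene','s8.png')
a=cv2.resize(i[210:310,235:335],None,fx=6,fy=6,interpolation=cv2.INTER_CUBIC); cv2.imwrite('pics/c11.png',a[:,:,::-1])"
```

```text
time: 14.25
tool_pos: [0.5449, 0.0229, 0.358]
tool_rot: [-2.984, 1.569, 2.988]
contact_force: [-0.0, -0.6, -7.5]
opening: 0.0217
time: 14.5
tool_pos: [0.5451, 0.0229, 0.3575]
tool_rot: [0.368, 1.57, 0.058]
contact_force: [0.7, -0.1, -6.4]
opening: 0.0219
t 14.5 pos [545.1  22.9 357.5] yhead 1.26 ax [ 5.e-04  0.e+00 -1.e+00] F [ 0.72 -0.12 -6.44] T [ 0.02 -0.   -0.05] open 0.0219 q6 -1.359
```

View pics/c11.png

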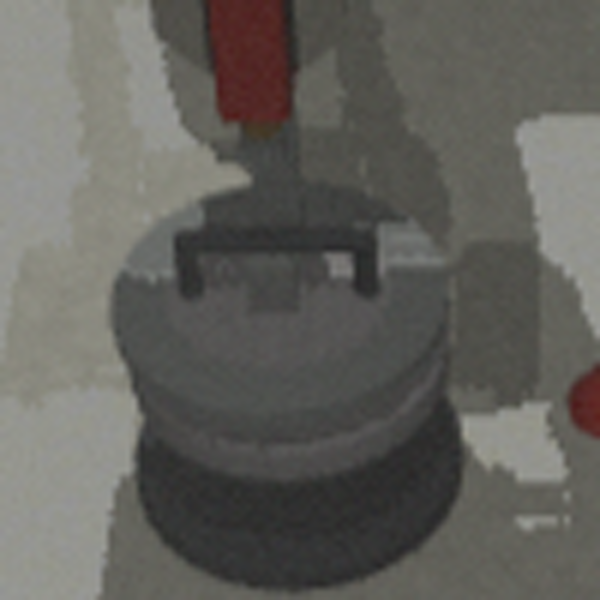

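```bash

python3 -m inch '-0.4 0.6 -2 0 0;0 0 -2 0 0;0 0 -2 0 0;0 0 -1 0 0;0 0 -1 0 0;0 0 -1 0 0'
python3 -m inch '0 0 -1 0 0;0 0 -1 0 0;0 0 -1 0 0'
python3 -m inch '0 0 -1 0 0;0 0 -1 0 0'
python3 -m inch '0 0 -1 0 0;0 0 0 0 0'
python3 -c "from m import *;st()"
```

```text
time: 15.05
tool_pos: [0.5449, 0.0236, 0.3485]
tool_rot: [0.455, 1.569, 0.144]
contact_force: [1.9, 1.1, -5.3]
opening: 0.0218
time: 15.3
tool_pos: [0.5446, 0.0234, 0.3456]
tool_rot: [0.127, 1.57, -0.183]
contact_force: [-0.4, -0.8, -2.7]
opening: 0.0219
time: 15.47
tool_pos: [0.5446, 0.0235, 0.3433]
tool_rot: [0.359, 1.57, 0.048]
contact_force: [-0.2, 0.2, -2.1]
opening: 0.0215
time: 15.63
tool_pos: [0.5445, 0.0235, 0.342]
tool_rot: [-3.093, 1.57, 2.879]
contact_force: [-0.5, -0.7, -2.1]
opening: 0.0215
t 15.63 pos [544.5  23.5 342. ] yhead 1.26 ax [-3.e-04  1.e-04 -1.e+00] F [-0.54 -0.65 -2.12] T [-0.05  0.01  0.01] open 0.0215 q6 -1.358
```

```bash

python3 -c "
from m import *;i,K,W=snap('scene','s9.png')
a=cv2.resize(i[210:310,235:335],None,fx=6,fy=6,interpolation=cv2.INTER_CUBIC); cv2.imwrite('pics/c12.png',a[:,:,::-1])
i,K,W=snap('wrist','w9.png')
a=cv2.resize(i[140:290,225:415],None,fx=4,fy=4,interpolation=cv2.INTER_CUBIC); cv2.imwrite('pics/c13.png',a[:,:,::-1])"
```

```text
(no output)
```

View pics/c12.png

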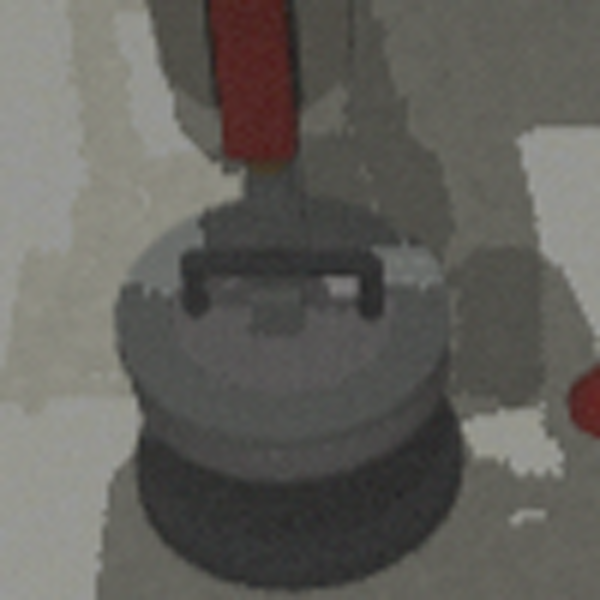

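View pics/c13.png

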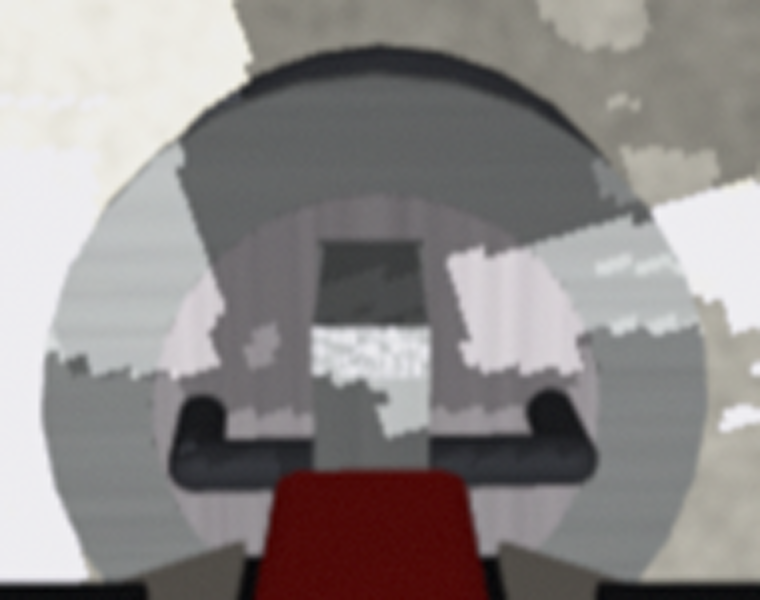

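```bash
python3 - <<'E'
from m import *
_,K,W=load('s9');_,Kw,Ww=load('w9')
t=np.linspace(0,2*np.pi,721)
def ext(K,W,r,z,c=(.5457,.0243)):
    P=np.array([proj(K,W,np.array([c[0]+r*np.cos(a),c[1]+r*np.sin(a),z])) for a in t]); return P
for z in (.056,.060,.065):
    P=ext(K,W,.052,z); print('rim',z,'L',P[:,0].min().round(1),'R',P[:,0].max().round(1),'top',P[:,1].min().round(1),'bot',P[:,1].max().round(1))
    Q=((P-[250,185])+.4)*4; print('   c3 crop L R top bot',Q[:,0].min().round(0),Q[:,0].max().round(0),Q[:,1].min().round(0),Q[:,1].max().round(0))
    P=ext(K,W,.046,z);Q=((P-[250,185])+.4)*4; print('   inner',Q[:,0].min().round(0),Q[:,0].max().round(0),Q[:,1].min().round(0),Q[:,1].max().round(0))
for z in (.062,.067,.072): # flange top
    Q=((ext(K,W,.054,z)-[235,210])+.4)*6; print('flange top z',z,'c12',Q[:,0].min().round(0),Q[:,0].max().round(0),Q[:,1].min().round(0),Q[:,1].max().round(0))
E
python3 - <<'E'
import sys; sys.path.insert(0,'.')
from m import *
a=load('s9');b=load('w9')
print('bar tri',tri([a[1:],b[1:]],[(235+283/6-.4,210+263/6-.4),(225+383/4-.4,140+463/4-.4)]))
i=load('scene0')[0]; 
x=np.hstack([cv2.resize(z[235:310,250:320],None,fx=5.6,fy=7,interpolation=cv2.INTER_CUBIC) for z in (i,a[0])]); cv2.imwrite('pics/c14.png',x[:,:,::-1])
E
```

```text
rim 0.056 L 255.9 R 309.2 top 249.9 bot 287.6
   c3 crop L R top bot 25.0 238.0 261.0 412.0
   inner 37.0 226.0 269.0 402.0
rim 0.06 L 255.7 R 309.1 top 248.5 bot 286.1
   c3 crop L R top bot 24.0 238.0 255.0 406.0
   inner 37.0 226.0 263.0 397.0
rim 0.065 L 255.4 R 309.1 top 246.6 bot 284.3
   c3 crop L R top bot 23.0 238.0 248.0 399.0
   inner 36.0 226.0 256.0 389.0
flange top z 0.062 c12 120.0 453.0 225.0 459.0
flange top z 0.067 c12 118.0 453.0 214.0 448.0
flange top z 0.072 c12 116.0 452.0 203.0 437.0
bar tri [0.54703256 0.02494827 0.09575837]
```

View pics/c14.png

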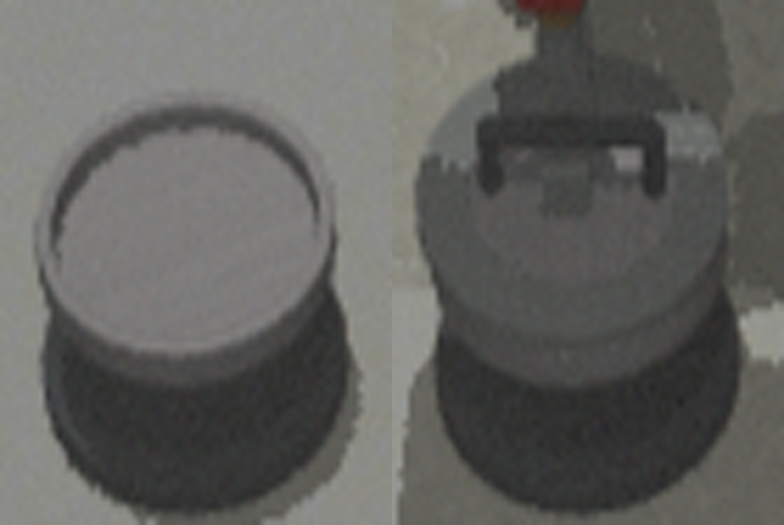

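```bash
python3 - <<'E'
from m import *
from scipy.optimize import least_squares
i,K,W=load('w9')
pts=[(42,400),(708,400),(380,75),(185,140),(610,165),(95,575),(655,575),(50,330),(110,207),(690,290),(280,88),(490,95)]
for z in (.064,.068,.072,.076):
    P=np.array([plane(K,W,225+x/4-.4,140+y/4-.4,z)[:2] for x,y in pts])
    f=least_squares(lambda q:np.hypot(*(P-q[:2]).T)-q[2],[.545,.024,.054]); print('z',z,f.x.round(4),(f.fun*1e3).round(1))
o=[(x*4*60/240,0) for x in (0,)]
a=load('s9')[0][225:300,245:325]; cv2.imwrite('pics/c15.png',cv2.convertScaleAbs(cv2.resize(a,None,fx=8,fy=8,interpolation=cv2.INTER_CUBIC),alpha=1.7)[:,:,::-1])
E
```

```text
z 0.064 [0.5489 0.0234 0.0558] [-0.  -0.4  0.3 -0.7  0.4  0.4  0.1 -0.1 -0.3 -0.2  0.4  0.2]
z 0.068 [0.5477 0.0237 0.0549] [-0.  -0.4  0.3 -0.7  0.4  0.4  0.1 -0.1 -0.3 -0.2  0.4  0.1]
z 0.072 [0.5466 0.0241 0.054 ] [-0.  -0.4  0.3 -0.7  0.4  0.4  0.1 -0.1 -0.3 -0.2  0.4  0.1]
z 0.076 [0.5454 0.0244 0.0532] [-0.  -0.4  0.3 -0.6  0.3  0.4  0.1 -0.1 -0.3 -0.2  0.4  0.1]
```

View pics/c15.png

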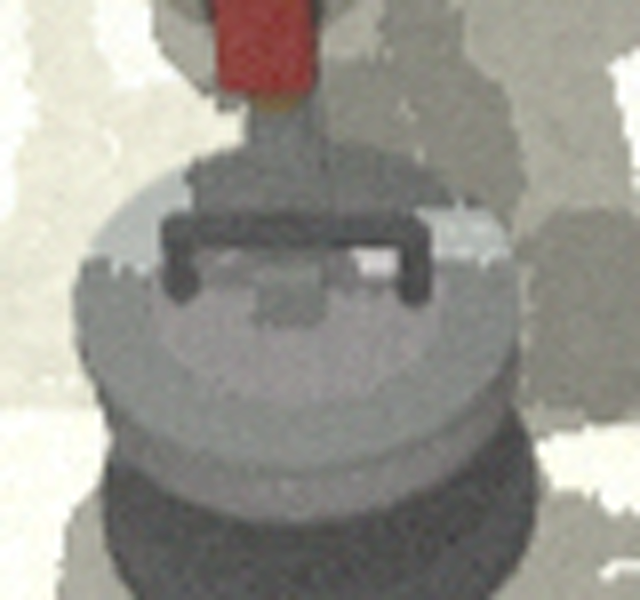

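Judging by force, the lid unloaded at TCP z of about 347, which puts its underside near 57 mm. It hangs level and sits within about 1 mm of the dish's centre. Now I'll lower onto the lid's top in small steps.

```bash

python3 -m inch '0.5 0 -1 0 0;0.5 0 -1 0 0;0 0 -1 0 0;0 0 -1 0 0'
python3 -m inch '0 0 -1 0 0;0 0 -0.5 0 0;0 0 -0.5 0 0'
python3 -m inch '0 0 -0.5 0 0;0 0 0 0 0'
python3 -m inch '0 0 -0.5 0 0;0 0 0 0 0'
python3 -c "from m import *;st()"
```

```text
time: 16.07
tool_pos: [0.5456, 0.0235, 0.3381]
tool_rot: [1.911, 1.571, 1.601]
contact_force: [-0.2, 0.3, -1.0]
opening: 0.0218
time: 16.32
tool_pos: [0.5456, 0.0235, 0.3363]
tool_rot: [0.699, 1.57, 0.388]
contact_force: [-0.5, 0.1, 0.5]
opening: 0.0218
time: 16.48
tool_pos: [0.5456, 0.0235, 0.3357]
tool_rot: [1.299, 1.571, 0.988]
contact_force: [0.1, -0.3, -1.1]
opening: 0.0216
time: 16.65
tool_pos: [0.5455, 0.0235, 0.3351]
tool_rot: [-3.069, 1.57, 2.904]
contact_force: [-0.2, -0.1, -2.6]
opening: 0.0217
t 16.65 pos [545.5  23.5 335.1] yhead 1.2599 ax [-4.e-04  1.e-04 -1.e+00] F [-0.23 -0.07 -2.65] T [0.06 0.04 0.01] open 0.0217 q6 -1.357
```

```bash

python3 -m inch '0 0 -0.5 0 0;0 0 0 0 0'
python3 -m inch '0 0 -0.5 0 0;0 0 0 0 0'
python3 -m inch '0 0 -0.5 0 0;0 0 0 0 0'
python3 -m inch '0 0 -0.3 0 0;0 0 0 0 0'
```

```text
time: 16.82
tool_pos: [0.5455, 0.0235, 0.3346]
tool_rot: [2.991, 1.571, 2.681]
contact_force: [-0.4, 0.1, -2.1]
opening: 0.0219
time: 16.98
tool_pos: [0.5456, 0.0235, 0.3341]
tool_rot: [2.868, 1.571, 2.557]
contact_force: [0.3, 0.5, -0.6]
opening: 0.0219
time: 17.15
tool_pos: [0.5456, 0.0235, 0.3336]
tool_rot: [2.801, 1.571, 2.49]
contact_force: [0.7, 0.1, -2.1]
opening: 0.0217
time: 17.32
tool_pos: [0.5456, 0.0235, 0.3334]
tool_rot: [2.329, 1.571, 2.018]
contact_force: [-0.5, -0.4, -1.4]
opening: 0.0216
```

```bash

for k in 1; do python3 -m inch '0 0 -0.4 0 0;0 0 0 0 0'; done
python3 -m inch '0 0 -0.4 0 0;0 0 0 0 0'
python3 -m inch '0 0 -0.4 0 0;0 0 0 0 0'
python3 -m inch '0 0 -0.4 0 0;0 0 0 0 0'
```

```text
time: 17.48
tool_pos: [0.5456, 0.0235, 0.333]
tool_rot: [1.567, 1.571, 1.257]
contact_force: [0.4, 0.3, -2.0]
opening: 0.0217
time: 17.65
tool_pos: [0.5456, 0.0235, 0.3326]
tool_rot: [2.38, 1.571, 2.069]
contact_force: [-0.2, -0.7, -2.1]
opening: 0.0222
time: 17.82
tool_pos: [0.5456, 0.0235, 0.3322]
tool_rot: [1.985, 1.571, 1.674]
contact_force: [0.0, 0.3, -0.9]
opening: 0.0218
time: 17.98
tool_pos: [0.5456, 0.0235, 0.332]
tool_rot: [0.616, 1.571, 0.305]
contact_force: [-0.1, 0.2, -0.1]
opening: 0.0216
```

```bash

python3 -m inch '0 0 -0.3 0 0;0 0 0 0 0'
python3 -m inch '0 0 -0.3 0 0;0 0 0 0 0'
python3 -m inch '0 0 -0.3 0 0;0 0 0 0 0'
```

```text
time: 18.15
tool_pos: [0.5456, 0.0235, 0.332]
tool_rot: [0.393, 1.57, 0.083]
contact_force: [-0.5, -0.1, 2.1]
opening: 0.0219
time: 18.32
tool_pos: [0.5456, 0.0235, 0.3319]
tool_rot: [0.245, 1.57, -0.066]
contact_force: [-1.4, 1.4, 5.7]
opening: 0.0216
time: 18.48
tool_pos: [0.5455, 0.0235, 0.3319]
tool_rot: [0.237, 1.57, -0.074]
contact_force: [-2.5, 0.5, 8.0]
opening: 0.0218
```

```bash

python3 -m inch '0 0 -0.3 0 0;0 0 0 0 0'
python3 -m inch '0 0 -0.1 0 0;0 0 0 0 0'
python3 -m inch '0 0 0 0 0;0 0 0 0 0;0 0 0 0 0;0 0 0 0 0'
python3 -m inch '0 0 0 0 0;0 0 0 0 0;0 0 0 0 0;0 0 0 0 0'
python3 -m inch '0 0 0 0 0;0 0 0 0 0;0 0 0 0 0;0 0 0 0 0'
python3 -c "from m import *;st()"
```

```text
time: 18.65
tool_pos: [0.5455, 0.0235, 0.3319]
tool_rot: [0.199, 1.57, -0.111]
contact_force: [-3.2, -0.7, 9.7]
opening: 0.022
time: 18.82
tool_pos: [0.5455, 0.0235, 0.3319]
tool_rot: [0.2, 1.569, -0.111]
contact_force: [-2.9, 0.5, 10.1]
opening: 0.0221
time: 19.15
tool_pos: [0.5455, 0.0235, 0.3319]
tool_rot: [0.177, 1.57, -0.134]
contact_force: [-3.6, -0.2, 10.1]
opening: 0.022
time: 19.48
tool_pos: [0.5455, 0.0235, 0.3319]
tool_rot: [0.208, 1.57, -0.103]
contact_force: [-3.3, -0.5, 9.8]
opening: 0.022
time: 19.82
tool_pos: [0.5455, 0.0235, 0.3319]
tool_rot: [0.197, 1.57, -0.113]
contact_force: [-3.7, 0.4, 9.6]
opening: 0.0217
t 19.82 pos [545.5  23.5 331.9] yhead 1.2601 ax [ 1.2e-03 -1.0e-04 -1.0e+00] F [-3.73  0.39  9.63] T [-0.01  0.8  -0.01] open 0.0217 q6 -1.357
```

```bash

python3 -m inch '0 0 -0.3 0 0;0 0 0 0 0'
python3 -m inch '0 0 -0.1 0 0;0 0 0 0 0;0 0 0 0 0;0 0 0 0 0'
python3 -m inch '0 0 0 0 0;0 0 0 0 0;0 0 0 0 0;0 0 0 0 0'
python3 -m inch '0 0 0 0 0;0 0 0 0 0;0 0 0 0 0;0 0 0 0 0'
python3 -m inch '0 0 0 0 0;0 0 0 0 0;0 0 0 0 0'
python3 -c "
from m import *;i,K,W=snap('scene','s10.png')
a=load('s10')[0][225:300,245:325]; cv2.imwrite('pics/c16.png',cv2.convertScaleAbs(cv2.resize(a,None,fx=8,fy=8,interpolation=cv2.INTER_CUBIC),alpha=1.7)[:,:,::-1])"
```

```text
time: 19.98
tool_pos: [0.5455, 0.0235, 0.3319]
tool_rot: [0.201, 1.569, -0.11]
contact_force: [-3.6, 0.1, 12.7]
opening: 0.022
time: 20.32
tool_pos: [0.5455, 0.0235, 0.3319]
tool_rot: [0.194, 1.569, -0.116]
contact_force: [-4.3, 0.1, 12.6]
opening: 0.0219
time: 20.65
tool_pos: [0.5455, 0.0235, 0.3319]
tool_rot: [0.184, 1.569, -0.127]
contact_force: [-4.5, 0.8, 12.0]
opening: 0.0216
time: 20.98
tool_pos: [0.5455, 0.0235, 0.3319]
tool_rot: [0.201, 1.569, -0.109]
contact_force: [-4.9, 0.7, 12.9]
opening: 0.0221
time: 21.23
tool_pos: [0.5455, 0.0236, 0.3319]
tool_rot: [0.211, 1.569, -0.1]
contact_force: [-3.8, -0.3, 12.5]
opening: 0.022
```

View pics/c16.png

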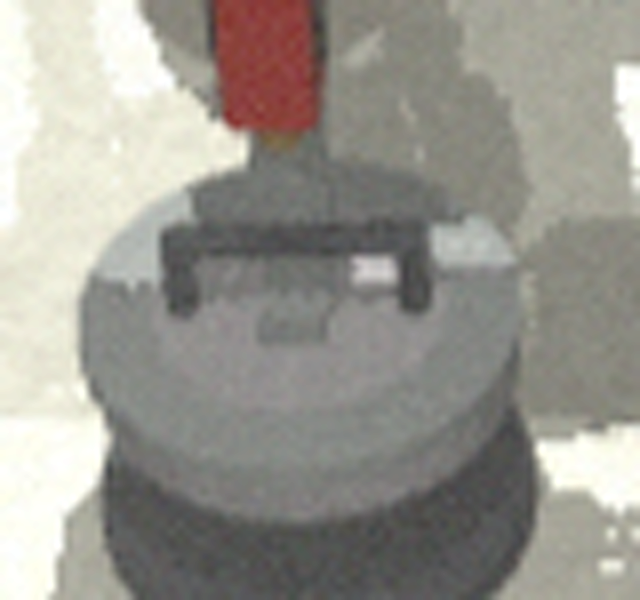

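```bash
python3 - <<'E'
from m import *
_,K,W=load('s10')
t=np.linspace(0,2*np.pi,721)
def ext(r,z,c=(.5462,.0242),tilt=0):
    d=np.array([.952,-.306])
    P=np.array([proj(K,W,np.array([c[0]+r*np.cos(a),c[1]+r*np.sin(a),z+tilt*r*(np.array([np.cos(a),np.sin(a)])@d)])) for a in t]); Q=((P-[245,225])+.45)*8
    return [Q[:,0].min().round(0),Q[:,0].max().round(0),Q[:,1].min().round(0),Q[:,1].max().round(0)]
for z in (.065,.0693,.072): print('ftop',z,ext(.054,z),'tilt+.05',ext(.054,z,tilt=.05),'fbot',ext(.054,z-.006))
for z in (.058,.0633): print('dish rim',z,ext(.052,z),'bottom',ext(.052,z-.014))
l=np.array([.306,.952,0])
for z in (.0873,.0913,.094): 
  for s in (-.028,0,.028): print('bar',z,(((proj(K,W,np.array([.5462,.0242,z])+s*l)-[245,225])+.45)*8).round(0))
snap('wrist','w10.png');snap('top','t10.png')
i=load('w10')[0]; a=cv2.resize(i[140:290,225:415],None,fx=4,fy=4,interpolation=cv2.INTER_CUBIC); cv2.imwrite('pics/c17.png',a[:,:,::-1])
E
```

```text
ftop 0.065 [np.float64(79.0), np.float64(525.0), np.float64(173.0), np.float64(486.0)] tilt+.05 [np.float64(78.0), np.float64(525.0), np.float64(181.0), np.float64(478.0)] fbot [np.float64(81.0), np.float64(525.0), np.float64(190.0), np.float64(503.0)]
ftop 0.0693 [np.float64(77.0), np.float64(524.0), np.float64(160.0), np.float64(473.0)] tilt+.05 [np.float64(77.0), np.float64(524.0), np.float64(168.0), np.float64(465.0)] fbot [np.float64(79.0), np.float64(525.0), np.float64(178.0), np.float64(491.0)]
ftop 0.072 [np.float64(76.0), np.float64(524.0), np.float64(152.0), np.float64(465.0)] tilt+.05 [np.float64(75.0), np.float64(524.0), np.float64(160.0), np.float64(457.0)] fbot [np.float64(78.0), np.float64(525.0), np.float64(170.0), np.float64(483.0)]
dish rim 0.058 [np.float64(90.0), np.float64(517.0), np.float64(198.0), np.float64(500.0)] bottom [np.float64(95.0), np.float64(519.0), np.float64(239.0), np.float64(541.0)]
dish rim 0.0633 [np.float64(88.0), np.float64(517.0), np.float64(183.0), np.float64(484.0)] bottom [np.float64(93.0), np.float64(518.0), np.float64(223.0), np.float64(525.0)]
bar 0.0873 [179. 256.]
bar 0.0873 [296. 255.]
bar 0.0873 [413. 255.]
bar 0.0913 [178. 244.]
bar 0.0913 [295. 243.]
bar 0.0913 [412. 243.]
bar 0.094 [177. 235.]
bar 0.094 [294. 235.]
bar 0.094 [412. 234.]
```

View pics/c17.png

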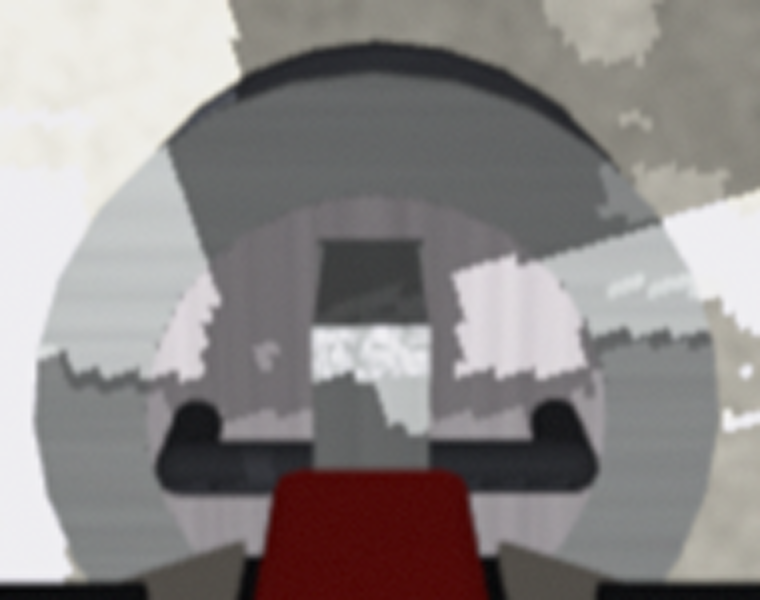

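The crop agrees with the lid being home: the bar is at row 240 (z about 92 mm) and the flange's back edge at row 160 (z about 69 mm). It sank about 4 mm when pressed. Next I'll ease off and back the lifter out.

```bash

python3 -m inch '0 0 0.5 0 0;0 0 0.5 0 0;0 0 0.7 0 0;0 0 1 0 0;0 0 1 0 0;0 0 1 0 0;0 0 0.8 0 0;0 0 0 0 0'
python3 -m inch '0 0 0 0 0'
python3 -c "from m import *;st()"
```

```text
time: 22.05
tool_pos: [0.5457, 0.0235, 0.3357]
tool_rot: [0.974, 1.571, 0.663]
contact_force: [0.6, -0.3, -2.4]
opening: 0.0223
time: 22.13
tool_pos: [0.5456, 0.0235, 0.3356]
tool_rot: [1.857, 1.571, 1.546]
contact_force: [0.2, 0.3, -2.0]
opening: 0.0216
t 22.13 pos [545.6  23.5 335.6] yhead 1.26 ax [ 0.e+00  1.e-04 -1.e+00] F [ 0.22  0.32 -2.02] T [-0.01  0.02 -0.01] open 0.0216 q6 -1.357
```

```bash

python3 -m inch '-3 1 0.3 0 0;-5 1.6 0 0 0;-5 1.6 0 0 0;-5 1.6 0 0 0'
python3 -m inch '-5 1.6 0 0 0;-5 1.6 0 0 0;-8 2.6 0 0 0;-10 3.2 0 0 0;-10 3.2 0 0 0;0 0 0 0 0;0 0 0 0 0;0 0 0 0 0'
python3 -c "
from m import *;st();i,K,W=snap('scene','s11.png')
a=i[195:300,235:335]; cv2.imwrite('pics/c18.png',cv2.convertScaleAbs(cv2.resize(a,None,fx=5.5,fy=5.5,interpolation=cv2.INTER_CUBIC),alpha=1.7)[:,:,::-1])"
```

```text
time: 22.47
tool_pos: [0.5269, 0.0295, 0.3359]
tool_rot: [2.988, 1.57, 2.677]
contact_force: [-0.4, -0.9, -1.5]
opening: 0.022
time: 23.13
tool_pos: [0.4899, 0.0415, 0.3362]
tool_rot: [0.263, 1.57, -0.048]
contact_force: [-0.2, 0.1, -1.7]
opening: 0.0217
t 23.13 pos [489.9  41.5 336.2] yhead 1.2601 ax [ 1.1e-03 -1.0e-04 -1.0e+00] F [-0.17  0.12 -1.65] T [-0.01 -0.02 -0.04] open 0.0217 q6 -1.332
```

View pics/c18.png

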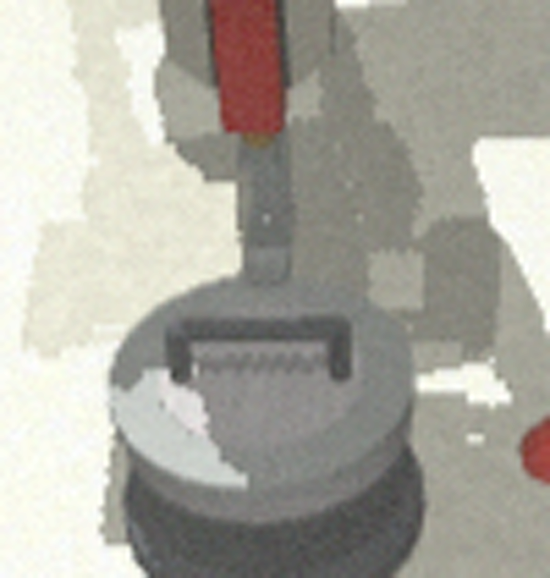

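```bash

python3 -m inch '0 0 10 0 0;0 0 25 0 0;0 0 30 0 0;0 0 17 0 0;10 2 0 0.11 0;20 3 0 0.11 0;25 3 0 0.11 0;25 3 0 0.11 0'
python3 -m inch '25 3 0 0.11 0;18 3 0 0.11 0;0 0 0 0.119 0;0 0 0 0 0;0 0 0 0 0;0 0 0 0 0'
python3 -c "
from m import *;st();i,K,W=snap('wrist','w12.png');snap('scene','s12.png')"
```

```text
time: 23.85
tool_pos: [0.5707, 0.0524, 0.4183]
tool_rot: [-0.119, 1.57, 0.015]
contact_force: [0.3, -0.9, -2.9]
opening: 0.0216
time: 24.35
tool_pos: [0.6124, 0.0584, 0.4178]
tool_rot: [2.446, 1.57, 2.91]
contact_force: [0.6, -0.8, -1.7]
opening: 0.0217
t 24.35 pos [612.4  58.4 417.8] yhead 2.0354 ax [-4.e-04  1.e-04 -1.e+00] F [ 0.58 -0.76 -1.66] T [ 0.07  0.06 -0.  ] open 0.0217 q6 -2.065
```

View pics/w12.png

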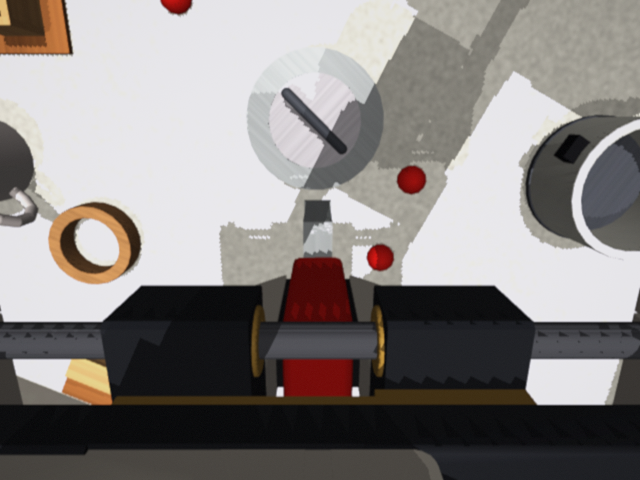

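View pics/s12.png

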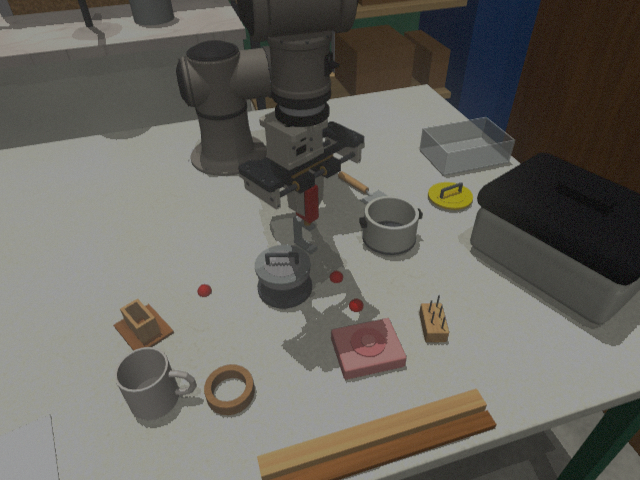

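```bash
python3 - <<'E'
from m import *
from scipy.optimize import least_squares
i,K,W=load('w12')
a=cv2.resize(i[40:195,235:395],None,fx=4,fy=4,interpolation=cv2.INTER_CUBIC); cv2.imwrite('pics/c19.png',a[:,:,::-1])
E
```

```text
(no output)
```

View pics/c19.png

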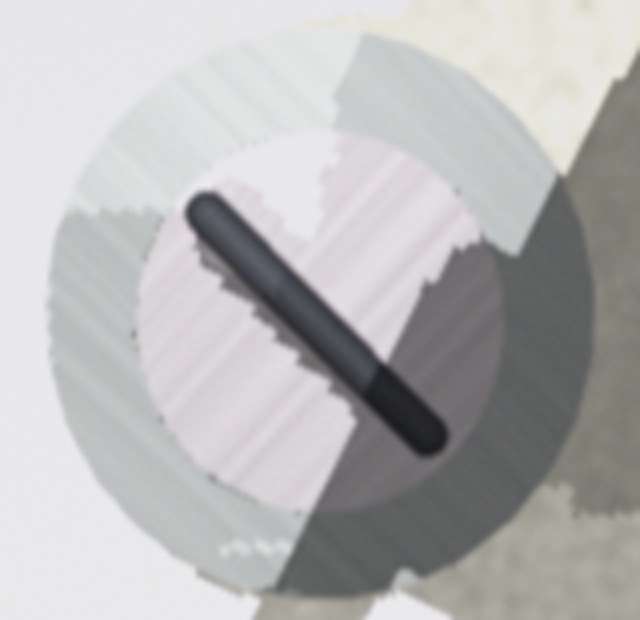

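```bash
python3 - <<'E'
from m import *
F=lambda x,y:(235+x/4-.4,40+y/4-.4)
_,K,W=load('w12');_,K1,W1=load('w2')
print('lid',plane(K,W,*F(320,312),.0693).round(4),'size z', end=' ')
o,d=ray(K,W,*F(320,312)); print((o+d*.108*403.4/(546/4)).round(4))
print('bar mid',plane(K,W,*F(317,323),.095).round(4))
print('dish',plane(K1,W1,*F(312.5,307),.0633).round(4),plane(K1,W1,*F(314,312),.0633).round(4))
E
```

```text
lid [0.5442 0.0231 0.0693] size z [0.5442 0.0231 0.0654]
bar mid [0.5463 0.0237 0.095 ]
dish [0.5454 0.0237 0.0633] [0.5461 0.0244 0.0633]
```

Lid and dish centres agree within about 1.5 mm and the lid looks level. In the wrist view the lifter sits in the jaws as before, with the spine at (317,225). Now back to the holder.

```bash

python3 -m inch '-3 -20 0 0.003 0;-5 -38 0 0 0;-5 -38 0 0 0;-5 -38 0 0 0;-5 -38 0 0 0;-5 -38 0 0 0;-5 -38 0 0 0;-4 -38 0 0 0'
python3 -m inch '-2 -20 0 0 0;0 -2 0 0 0;0 0 0 0 0;0 0 0 0 0;0 0 0 0 0;0 0 0 0 0'
python3 -c "
from m import *;st()"
```

```text
time: 25.12
tool_pos: [0.5746, -0.2292, 0.4186]
tool_rot: [-0.863, 1.57, -0.394]
contact_force: [0.9, -0.2, -1.2]
opening: 0.0218
time: 25.62
tool_pos: [0.5738, -0.2481, 0.4182]
tool_rot: [0.441, 1.571, 0.914]
contact_force: [0.9, -0.2, -0.3]
opening: 0.0216
t 25.62 pos [ 573.8 -248.1  418.2] yhead 2.0435 ax [ 2.e-04  2.e-04 -1.e+00] F [ 0.86 -0.17 -0.32] T [ 0.05  0.02 -0.02] open 0.0216 q6 -2.574
```

```bash

python3 -m inch '0 -1.5 -25 -0.004 0;0 0 -30 0 0;0 0 -25 0 0;0 0 -10 0 0;0 0 0 0 0;0 0 0 0 0;0 0 0 0 0'
python3 -c "
from m import *;st();i,K,W=snap('scene','s13.png');
a=i[250:360,95:195]; cv2.imwrite('pics/c20.png',cv2.convertScaleAbs(cv2.resize(a,None,fx=5.4,fy=5.4,interpolation=cv2.INTER_CUBIC),alpha=1.7)[:,:,::-1])"
```

```text
time: 26.2
tool_pos: [0.5742, -0.2509, 0.33]
tool_rot: [-0.977, 1.568, -0.509]
contact_force: [0.4, -0.7, -1.6]
opening: 0.0219
t 26.2 pos [ 574.2 -250.9  330. ] yhead 2.0385 ax [ 0.0029 -0.0016 -1.    ] F [ 0.42 -0.74 -1.63] T [ 0.02 -0.02  0.05] open 0.0219 q6 -2.573
```

View pics/c20.png

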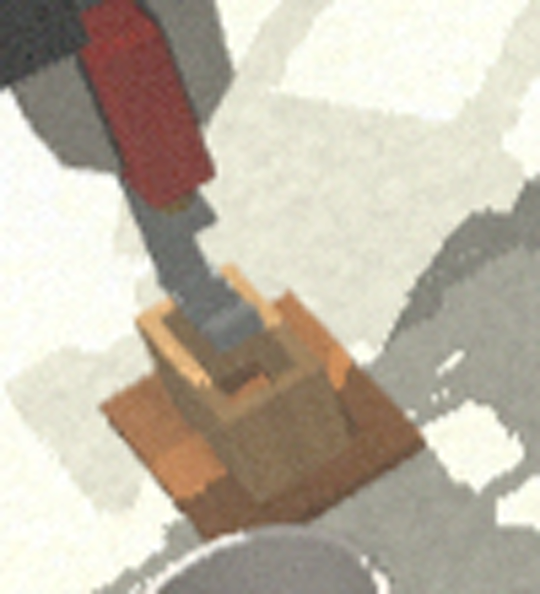

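```bash

python3 -m inch '-0.5 0.8 -8 0 0;0 0 -8 0 0;0 0 -6 0 0;0 0 -6 0 0;0 0 0 0 0;0 0 0 0 0'
python3 -c "from m import *;st()"
```

```text
time: 26.75
tool_pos: [0.573, -0.2502, 0.2993]
tool_rot: [2.121, 1.57, 2.588]
contact_force: [0.4, 1.2, -1.9]
opening: 0.022
t 26.75 pos [ 573.  -250.2  299.3] yhead 2.038 ax [-1.1e-03  7.0e-04 -1.0e+00] F [ 0.39  1.25 -1.93] T [ 0.05  0.05 -0.05] open 0.022 q6 -2.572
```

Inside the pocket with no contact. Continuing down to feel the floor.

```bash

python3 -m inch '0.3 0.2 -8 0 0;0 0 -7 0 0;0 0 -6 0 0;0 0 -3 0 0;0 0 -2 0 0;0 0 0 0 0'
python3 -m inch '0 0 -1 0 0;0 0 -1 0 0;0 0 0 0 0'
python3 -m inch '0 0 -1 0 0;0 0 -0.5 0 0;0 0 0 0 0'
python3 -c "from m import *;st()"
```

```text
time: 27.25
tool_pos: [0.5733, -0.2499, 0.2733]
tool_rot: [2.096, 1.57, 2.564]
contact_force: [0.3, -1.1, -1.5]
opening: 0.0213
time: 27.5
tool_pos: [0.5734, -0.25, 0.272]
tool_rot: [-0.771, 1.571, -0.304]
contact_force: [-0.2, 0.5, -2.0]
opening: 0.0216
time: 27.75
tool_pos: [0.5734, -0.25, 0.2704]
tool_rot: [1.498, 1.571, 1.965]
contact_force: [0.2, -0.3, -2.9]
opening: 0.022
t 27.75 pos [ 573.4 -250.   270.4] yhead 2.038 ax [-1.e-04  1.e-04 -1.e+00] F [ 0.17 -0.29 -2.91] T [ 0.05 -0.01  0.  ] open 0.022 q6 -2.572
```

```bash

python3 -m inch '0 0 -0.5 0 0;0 0 -0.5 0 0;0 0 0 0 0'
python3 -m inch '0 0 -0.5 0 0;0 0 0 0 0'
python3 -m inch '0 0 -0.3 0 0;0 0 0 0 0'
python3 -m inch '0 0 -0.3 0 0;0 0 0 0 0'
```

```text
time: 28.0
tool_pos: [0.5734, -0.25, 0.2694]
tool_rot: [1.734, 1.571, 2.201]
contact_force: [0.7, -0.0, -1.6]
opening: 0.0219
time: 28.17
tool_pos: [0.5734, -0.25, 0.2688]
tool_rot: [1.976, 1.571, 2.443]
contact_force: [-1.2, -0.7, -2.6]
opening: 0.022
time: 28.33
tool_pos: [0.5734, -0.25, 0.2687]
tool_rot: [0.605, 1.571, 1.073]
contact_force: [0.8, -0.1, -1.5]
opening: 0.0217
time: 28.5
tool_pos: [0.5734, -0.25, 0.2687]
tool_rot: [-0.739, 1.571, -0.271]
contact_force: [-1.2, 0.5, 1.6]
opening: 0.0219
```

```bash

python3 -m inch '0 0 0.5 0 0.3;0 0 0 0 0.4;0 0 0 0 0.5;0 0 0 0 0.6;0 0 0 0 0.7;0 0 0 0 0.7;0 0 0 0 0.7;0 0 0 0 0.7'
python3 -m inch '0 0 10 0 0.7;0 0 25 0 0.7;0 0 35 0 0.7;0 0 35 0 0.7;0 0 30 0 0.7;0 0 0 0 0.7;0 0 0 0 0.7;0 0 0 0 0.7'
python3 -m inch '40 20 0 0 0.7;27 14 0 0 0.7;0 0 0 0 0.7;0 0 0 0 0.7;0 0 0 0 0.7'
python3 -c "
from m import *;st();snap('wrist','w14.png');snap('scene','s14.png')"
```

```text
time: 29.17
tool_pos: [0.5734, -0.25, 0.2688]
tool_rot: [1.175, 1.571, 1.643]
contact_force: [0.2, 0.9, -0.2]
opening: 0.0637
time: 29.83
tool_pos: [0.5731, -0.2498, 0.4036]
tool_rot: [2.026, 1.57, 2.493]
contact_force: [-1.1, 0.2, -0.5]
opening: 0.064
time: 30.25
tool_pos: [0.6375, -0.2173, 0.402]
tool_rot: [2.327, 1.567, 2.795]
contact_force: [-0.0, 0.2, -0.7]
opening: 0.0641
t 30.25 pos [ 637.5 -217.3  402. ] yhead 2.0384 ax [-0.0034  0.0012 -1.    ] F [-0.05  0.19 -0.69] T [ 0.08 -0.03 -0.03] open 0.0641 q6 -2.481
```

View pics/w14.png

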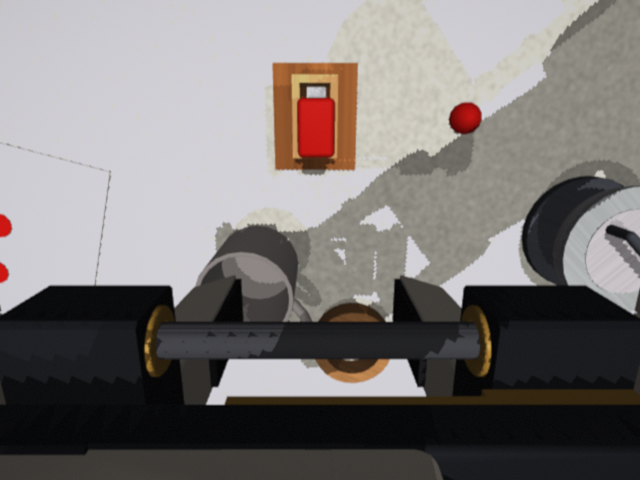

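View pics/s14.png

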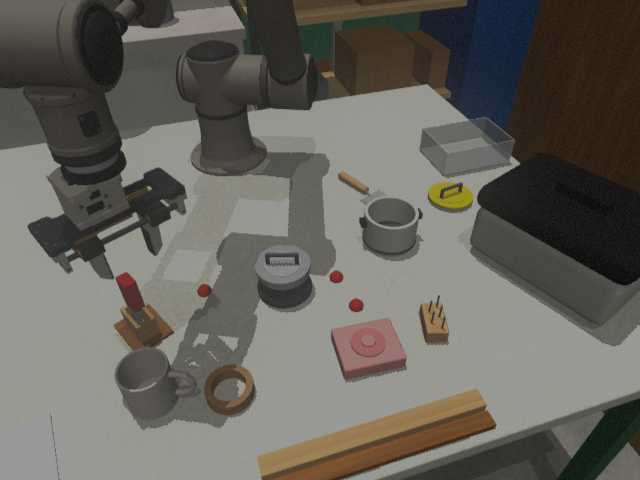

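The lifter stands upright in its pocket, with the red handle at (316,127) as at the start. The lid is on the stand at (284,262) in the scene view. One last enlarged check of the lid before handing in.

```bash
python3 -c "
from m import *
a=load('s14')[0][235:310,245:325]; t,K,W=snap('top','t14.png')
A=cv2.resize(a,None,fx=5,fy=5,interpolation=cv2.INTER_CUBIC);B=cv2.resize(t[205:280,320:395],None,fx=5,fy=5,interpolation=cv2.INTER_CUBIC)
cv2.imwrite('pics/c21.png',cv2.convertScaleAbs(np.hstack([A,B]),alpha=1.5)[:,:,::-1])"
```

```text
(no output)
```

View pics/c21.png

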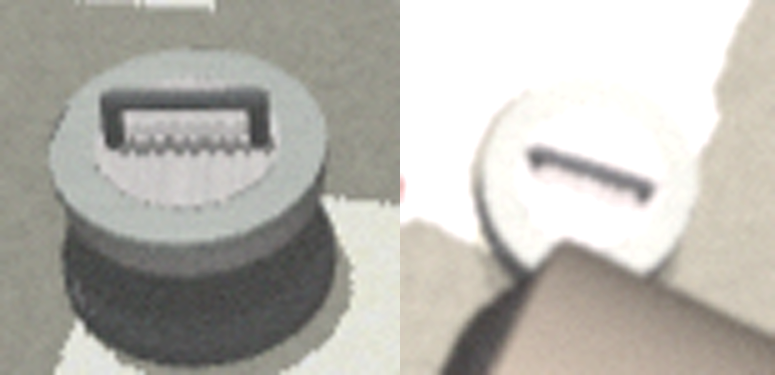

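The lid sits level and flush, with an even band of dish wall below the flange.

```bash
python3 -c "
from h import *;print(workorder.hand_in())"
```

```text
the job is handed in; nothing more can be done
None
```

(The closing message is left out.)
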